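Panels to dry, basket to its hook

TASK

Clear up after the painting session. Lay every plywood panel on a table easel of its own, flat on the narrow sloping mast, centred and square, long side up the slope and lower edge down against the ledge; and hang the empty basket they came in by its handle bar across both prongs of the twin hook. Leave the other things on the table where they are.

Things in the scene. Friction and masses are not known exactly. Their poses are not given: they have to be found in the camera images.
- easel1: low wooden table easel, fixed. A mast 30 mm wide, 135 mm long rises at 30 degrees from horizontal towards +x; at its lower (-x) end a ledge 56 mm wide, along y, stands 10 mm proud of it. Origin on the table under a seated panel's centre; z up. Mast surface 60 mm above the table at the ledge, 124 mm at the upper end. Base plate 140 x 70 x 12 mm, its centre at x = 12 mm
- easel1_seat (a point): point (0, 0, 93 mm) in easel1's frame where the centre of a panel lies when it rests flat on the mast, centred sideways, its lower short edge against the ledge (9 mm off the mast's surface, 50 mm up-slope of the ledge). Its axes are those of easel1 (level, not sloped)
- easel2: low wooden table easel, fixed. A mast 30 mm wide, 135 mm long rises at 30 degrees from horizontal towards +x; at its lower (-x) end a ledge 56 mm wide, along y, stands 10 mm proud of it. Origin on the table under a seated panel's centre; z up. Mast surface 60 mm above the table at the ledge, 124 mm at the upper end. Base plate 140 x 70 x 12 mm, its centre at x = 12 mm
- easel2_seat (a point): point (0, 0, 93 mm) in easel2's frame where the centre of a panel lies when it rests flat on the mast, centred sideways, its lower short edge against the ledge (9 mm off the mast's surface, 50 mm up-slope of the ledge). Its axes are those of easel2 (level, not sloped)
- easel3: low wooden table easel, fixed. A mast 30 mm wide, 135 mm long rises at 30 degrees from horizontal towards +x; at its lower (-x) end a ledge 56 mm wide, along y, stands 10 mm proud of it. Origin on the table under a seated panel's centre; z up. Mast surface 60 mm above the table at the ledge, 124 mm at the upper end. Base plate 140 x 70 x 12 mm, its centre at x = 12 mm
- easel3_seat (a point): point (0, 0, 93 mm) in easel3's frame where the centre of a panel lies when it rests flat on the mast, centred sideways, its lower short edge against the ledge (9 mm off the mast's surface, 50 mm up-slope of the ledge). Its axes are those of easel3 (level, not sloped)
- easel4: low wooden table easel, fixed. A mast 30 mm wide, 135 mm long rises at 30 degrees from horizontal towards +x; at its lower (-x) end a ledge 56 mm wide, along y, stands 10 mm proud of it. Origin on the table under a seated panel's centre; z up. Mast surface 60 mm above the table at the ledge, 124 mm at the upper end. Base plate 140 x 70 x 12 mm, its centre at x = 12 mm
- easel4_seat (a point): point (0, 0, 93 mm) in easel4's frame where the centre of a panel lies when it rests flat on the mast, centred sideways, its lower short edge against the ledge (9 mm off the mast's surface, 50 mm up-slope of the ledge). Its axes are those of easel4 (level, not sloped)
- panel1: plain plywood painting panel 100 x 60 x 18 mm (x, y, z of the body), origin at its very centre; x along the 100 mm side, z normal to the faces; lies flat on the table at the start. Both faces and both ends are alike. About 80 g. May be absent (None)
- panel2: plain plywood painting panel 100 x 60 x 18 mm (x, y, z of the body), origin at its very centre; x along the 100 mm side, z normal to the faces; lies flat on the table at the start. Both faces and both ends are alike. About 80 g. May be absent (None)
- panel3: plain plywood painting panel 100 x 60 x 18 mm (x, y, z of the body), origin at its very centre; x along the 100 mm side, z normal to the faces; lies flat on the table at the start. Both faces and both ends are alike. About 80 g. May be absent (None)
- panel4: plain plywood painting panel 100 x 60 x 18 mm (x, y, z of the body), origin at its very centre; x along the 100 mm side, z normal to the faces; lies flat on the table at the start. Both faces and both ends are alike. About 80 g. May be absent (None)
- basket: empty plastic carrying basket 140 x 80 x 55 mm (x, y, z), origin at the centre of its underside, with a rigid steel arch handle in its x-z plane: legs at x = -66 and +66 mm and a level top bar, 10 x 10 mm square section, along x with its centre line 150 mm above the underside. About 160 g
- basket_bar (a point): middle of the basket's handle bar, on its centre line; axes those of the basket (bar along x)
- hook: twin hook: fixed steel stand, two parallel level prongs 70 mm apart (y = -35, +35 mm), 10 mm rods, from uprights at x = 65 mm to x = -40 mm, where tips turn up to 205 mm above the table. Prongs' top at 185 mm, nothing stands higher behind. Origin on the table under the prongs. Free between the prongs but for a cross rod at x = 65, z = 100 mm; base plate x 45 to 115, y +-50, 14 mm high
- hook_seat (a point): point (0, 0, 190 mm) in the hook's frame: where the middle of the basket's bar lies when the bar lies along the hook's y across both prongs, in the middle of their length. The basket's underside then hangs 40 mm above the table; the bar can only come in over the tips, from the -x side, with the basket below the prongs
- jar: closed glass jar, 48 mm across, 60 mm high, stands behind the easels; a bystander; origin at its underside
- glue: white glue bottle, 52 mm across, 150 mm high, far left; a bystander; origin at its underside
- tape: roll of paper tape lying flat, 90 mm across, 24 mm high, far left; a bystander; origin at its underside
- tin: open empty metal tin, 76 mm across, 95 mm high, far right; a bystander; origin at its underside
- carton: small cardboard carton 50 x 40 x 40 mm, behind the easels; a bystander; origin at its underside
- spray: metal can 64 mm across, 120 mm high, behind the easels; a bystander; origin at its underside
- brush: brush lying behind the easels; a bystander
Things that resemble listed ones, but are neither listed nor needed, are in the scene too. Leave any purple look-alike of the basket alone. What is shaped like the panel2 but blue is not meant.

How it is judged:
By the outcome, as a careful person would: the job done as asked, in the order asked, and still so for the second after the job is handed in, with the robot touching nothing.
Of panel1, panel2, panel3, panel4 only 3 to 4 are there at a start; the rules pass over those that are not, and their reading is None.
At some moment in a run one of basket may be knocked a few centimetres aside while the robot is not near it.
Once in a run the grip may slacken for a moment while it holds something.
It also fails if it takes over 210 s, if anything falls off the work surface, if the arm or the gripper's body presses on something with over 40 N, if the wrist force passes 120 N, or if a joint passes its speed limit or range.

ROBOT

A 6-joint arm with a two-finger parallel gripper is mounted at the origin on the work surface. World frame = base frame: x ahead of the robot, y to its left, z up, the work surface at z = 0. Lengths are in m, angles in degrees, forces in N, time in s.
With the tool pointing down it reaches from about 0.3 to 1 m from the base axis. Payload 5.1 kg.
Tool frame: the origin (TCP) lies at the very end of the fingers, on their centre line; the grasp point (between the pads) lies 19 mm behind it; y points along the fingers, z is the direction in which the jaws open and shut, and the axes are right-handed (so a half turn about y gives the same grasp; the last joint's range is limited). The gripper opens to 95 mm and grips with 3 to 60 N. Pads are 20 mm wide; open, the fingers measure 119 mm over their backs; the gripper's body (75 mm by 180 mm) begins 59 mm behind the grasp point.
Start: joints at [71.299, 7.093, 94.555, -0, 78.352, -4.733], TCP at [0.157, 0.631, 0.215] pointing down, gripper open.
Joint ranges: [-149.61, 149.61], [-58.7, 133.49], [1.44, 155.28], [-77.14, 257.14], [18.33, 153.61], [-166.67, 166.67]. Speed limits (degrees/s): [147.25, 147.25, 180, 180, 180, 180].

INTERFACE

Orientations are given as [roll, pitch, yaw] about the fixed x, y, z axes, in that order (R = Rz(yaw) Ry(pitch) Rx(roll)).
In Python, from cell import sensors, grab_frame, bot gives the robot as it stands.
- The arm moves only by the tool step_arm, never from a script. Its arguments are lists of equal length, an entry for each row: "translation": the shift along the tool's x, y, z in m, a list of three; "turn": the turn, a rotation vector about the tool's x, y, z in degrees, a list of three; "grip": the finger opening in m, from 0 to 0.0951. In form: {"translation": [[tx, ty, tz], ...], "turn": [[rx, ry, rz], ...], "grip": [grip, ...]}. A call has 1 to 10 rows; each row is the pose to reach, as a shift and turn from the pose commanded when the call began, along the tool's axes at that moment; what a row does not reach only later rows make up. A row lasts 1/8 s, in which the tool goes at most 62.5 mm and 10.7 degrees, less where a joint would pass 70% of its speed; a pose out of reach is approached as far as the arm can. A call with a gripper value outside its range is refused whole. The fingers move at their own pace and stop on an object; "grip_force" is the grip in N (left out, the last holds). Time passes only in rows, so rows that repeat a pose let the fingers close. It gives the time, the measured TCP pose, the force and the opening at its end, in the units of the state.
- sensors.get_state(): the state, without advancing time (a new reading comes with each control period).
- grab_frame(name): name is "side" or "top" or "wrist"; returns a dict with "frame" (400x640x3 uint8, red, green, blue), "camera_matrix" (3x3 intrinsics, pixels), "k1" (the pictures are not rectified: a ray, as slopes to the right and down, at radius r is drawn at 1 + k1 r^2 times it, then the intrinsics apply), "extrinsics" (4x4, takes a point from camera to world coordinates); the wrist camera has in their place "tool_from_camera" (4x4, takes a point from camera to tool coordinates, whose origin is the TCP and whose axes are the tool frame's). Camera axes: x right, y up, looking along -z (the intrinsics and any distortion apply to the point x, -y, -z); pixel columns grow to the right and rows downward; lengths in m; the calibration is good to about 2 mm. A picture is of the moment at which its call begins: read the wrist's pose just before it. There is no depth.
- bot.close_job(): hands the job in, once; it reports no verdict.
The state is a dict: "time": time; "qpos": joint angles; "qd": joint speeds; "joint_torque": joint torques, N m; "position": TCP position; "eef_rot": TCP orientation; "ft_force": force on the tool from outside, world axes, zero at the start; "wrist_torque": the same for the moment, N m; "gripper_width": finger opening in m.
Only numpy, scipy, OpenCV 4.12 (cv2) and the standard library are available. Lean on these libraries where they do the work, as an engineer would, in place of code of your own. Each camera call takes 0.05 s, during which the arm holds its last target. There are 200 camera calls.

## Working session

There is one attempt and no reset: what is moved stays moved. The work goes in short steps, Python scripts to look and compute and a tool call to move; the robot and the scene stay as the last step left them, time stands still between calls to the robot, and variables do not carry over. Pictures are saved under pics/ and viewed, about 12 in all and at most 16, crops included, and the job is handed in when it is done.

Besides the shell and the picture viewer there is one more tool, called after "Emit:" as name(argument=value, ...), one argument or row to a line, values as JSON. step_arm: Moves the arm, as the interface text tells. Its arguments: {"type":"object","properties":{"translation":{"type":"array"},"turn":{"type":"array"},"grip":{"type":"array"},"grip_force":{"type":"number"}},"required":["translation","turn","grip"]}

```bash
ls; mkdir -p pics; cat > h.py <<'E'
import numpy as np, cv2
from scipy.spatial.transform import Rotation as Ro
from cell import sensors, grab_frame, bot
def save(n,f): cv2.imwrite(f'pics/{n}.png',cv2.cvtColor(f,cv2.COLOR_RGB2BGR))
E
python3 - <<'E'
from h import *
s=sensors.get_state();print(s)
for n in('top','side'):
    g=grab_frame(n);save(n+'0',g['frame']);np.savez(n+'0',**g);print(n,g['camera_matrix'],g['k1'],g['extrinsics'])
g=grab_frame('wrist');print(g['camera_matrix'],g['k1'],g['tool_from_camera'])
E
```

```text
pics
{'time': 0.0, 'qpos': array([ 7.12969909e+01,  7.13503706e+00,  9.46336161e+01, -9.10560937e-04,
        7.83498336e+01, -4.73212330e+00]), 'qd': array([ 0.01058113, -0.09361896, -0.0323267 ,  0.02672228,  0.00507643,
       -0.01268777]), 'joint_torque': array([ 3.13269511e-04, -4.17590046e+01, -3.59935248e+01,  7.74492114e-02,
        4.90485155e-02, -1.83273710e-04]), 'position': array([0.15675221, 0.63016401, 0.21337443]), 'eef_rot': array([-9.01181564e+01,  8.88644366e-03, -1.39707101e+01]), 'ft_force': array([0.90930435, 0.15115591, 0.51735854]), 'wrist_torque': array([ 0.02579798,  0.029974  , -0.03864673]), 'gripper_width': 0.09557279093893221}
top [[382.02803107   0.         314.14815986]
 [  0.         382.02803107 206.61963392]
 [  0.           0.           1.        ]] -0.08816452762594494 [[ 2.92218603e-02  9.87864829e-01 -1.52542332e-01  2.87950589e-01]
 [-9.99560735e-01  2.96336894e-02  4.26474164e-04  6.03599192e-03]
 [ 4.94169092e-03  1.52462863e-01  9.88296846e-01  1.52910021e+00]
 [ 0.00000000e+00  0.00000000e+00  0.00000000e+00  1.00000000e+00]]
side [[512.54811217   0.         326.23974298]
 [  0.         512.54811217 197.05523234]
 [  0.           0.           1.        ]] -0.0752229184220441 [[-0.81685331  0.34388832 -0.46313227 -0.35481914]
 [-0.57676394 -0.47340425  0.66575654  1.24564233]
 [ 0.00969712  0.81094342  0.58504421  1.21249079]
 [ 0.          0.          0.          1.        ]]
[[348.2992131    0.         320.88209194]
 [  0.         348.2992131  201.73738738]
 [  0.           0.           1.        ]] -0.02776152701865547 [[-1.44254671e-03 -9.60497146e-01 -2.78286097e-01 -7.71834783e-02]
 [-2.15231141e-04  2.78286678e-01 -9.60498037e-01 -1.70148659e-01]
 [ 9.99998936e-01 -1.32566745e-03 -6.08170430e-04  4.05783255e-04]
 [ 0.00000000e+00  0.00000000e+00  0.00000000e+00  1.00000000e+00]]
```

View pics/top0.png

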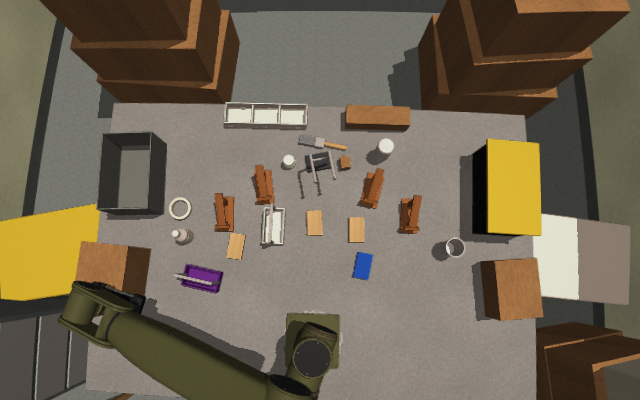

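View pics/side0.png

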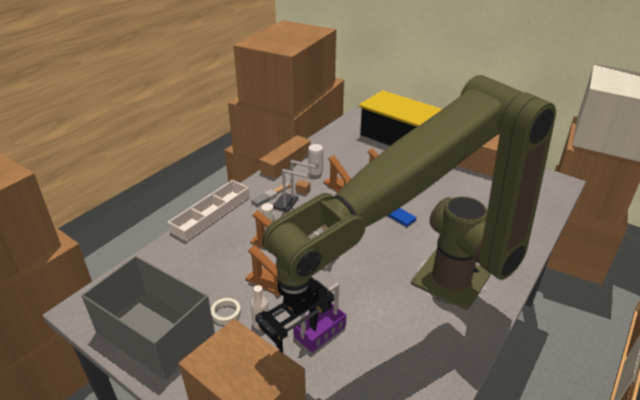

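Top view: plywood panels near (236,246), (315,222), (357,229). The blue look-alike is at (362,266). The white basket is at (273,226) and the purple look-alike at (201,278). Easels are at (225,212), (263,184), (373,188) and (410,214), and the hook is at (318,170). I'll zoom in and check for a fourth panel under the arm.

```bash
python3 - <<'E'
from h import *
f=np.load('top0.npz')['frame'];c=f[130:290,190:430]
save('topcrop',cv2.resize(c,None,fx=3.3,fy=3.3,interpolation=cv2.INTER_CUBIC))
hsv=cv2.cvtColor(f,cv2.COLOR_RGB2HSV)
for p in[(236,246),(315,222),(357,229),(225,212),(373,188)]:print(p,hsv[p[1],p[0]],f[p[1],p[0]])
E
```

```text
(236, 246) [ 17 124 212] [212 166 109]
(315, 222) [ 17 129 212] [212 165 105]
(357, 229) [ 17 128 211] [211 165 105]
(225, 212) [ 12 176 154] [154  91  48]
(373, 188) [ 12 175 144] [144  84  45]
```

View pics/topcrop.png

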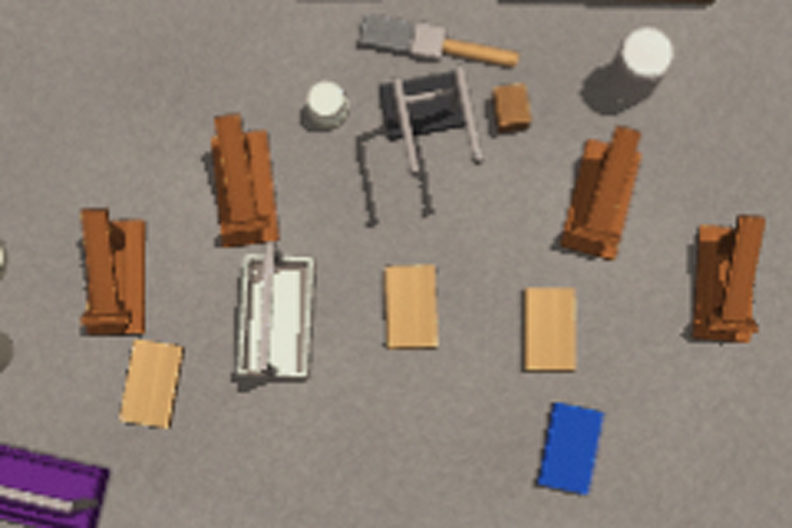

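```bash
cat >> h.py <<'E'
def proj(P,g,T=None):
    T=g['extrinsics'] if T is None else T
    p=(np.asarray(P,float)-T[:3,3])@T[:3,:3]
    s=np.c_[p[:,0],-p[:,1]]/-p[:,2:3]
    s=s*(1+g['k1']*(s**2).sum(1,keepdims=True))
    return s@g['camera_matrix'][:2,:2].T+g['camera_matrix'][:2,2]
def unproj(uv,z,g,T=None):
    T=g['extrinsics'] if T is None else T
    d=(np.asarray(uv,float).reshape(-1,2)-g['camera_matrix'][:2,2])/np.diag(g['camera_matrix'])[:2]
    s=d.copy()
    for _ in range(20): s=d/(1+g['k1']*(s**2).sum(1,keepdims=True))
    r=np.c_[s[:,0],-s[:,1],-np.ones(len(s))]@T[:3,:3].T
    return T[:3,3]+r*((z-T[2,3])/r[:,2:3])
def Rt(pos,rpy):
    T=np.eye(4);T[:3,:3]=Ro.from_euler('xyz',rpy,degrees=True).as_matrix();T[:3,3]=pos;return T
def wrist():
    s=sensors.get_state();g=grab_frame('wrist')
    return g,Rt(s['position'],s['eef_rot'])@g['tool_from_camera']
def rows(cur,tgt):
    """cur,tgt=(pos,rpy) -> translation & turn in tool axes"""
    A,B=Rt(*cur),Rt(*tgt);D=np.linalg.inv(A)@B
    return np.round(D[:3,3],4),np.round(Ro.from_matrix(D[:3,:3]).as_rotvec(degrees=True),2)
def mask(f,kind):
    h=cv2.cvtColor(f,cv2.COLOR_RGB2HSV).astype(int);H,S,V=h[...,0],h[...,1],h[...,2]
    if kind=='panel': m=(abs(H-17)<5)&(S>95)&(S<155)&(V>150)
    if kind=='easel': m=(H<16)&(S>150)&(V>50)
    return m.astype(np.uint8)
def rects(f,g,T=None,z=.018,amin=150):
    m=mask(f,'panel');out=[]
    for c in cv2.findContours(m,cv2.RETR_EXTERNAL,cv2.CHAIN_APPROX_NONE)[0]:
        if cv2.contourArea(c)<amin: continue
        b=cv2.boxPoints(cv2.minAreaRect(c));P=unproj(b,z,g,T)[:,:2]
        e=[P[1]-P[0],P[2]-P[1]];L=[np.linalg.norm(x) for x in e];d=e[int(np.argmax(L))]
        out.append((b.mean(0).round(),P.mean(0).round(4),np.round(sorted(L),4),round((np.degrees(np.arctan2(d[1],d[0]))+90)%180-90,1)))
    return out
def box(x0,x1,y,z0,z1): return [[a,b,c] for a in(x0,x1) for b in(-y,y) for c in(z0,z1)]
_s=Ro.from_euler('y',-30,degrees=True).as_matrix()
EAS=[np.array(box(-58,82,.035*1000,0,12))/1000,
     (np.array(box(-7,128,15,-12,0))@_s.T+[-38.8,0,60.2])/1000,
     (np.array(box(-7,0,28,-12,10))@_s.T+[-38.8,0,60.2])/1000]
from scipy.optimize import minimize
def fit_easel(m,g,p0,T=None,ss=3,parts=EAS):
    M=cv2.resize(m,None,fx=ss,fy=ss,interpolation=cv2.INTER_NEAREST)
    c=proj([[p0[0],p0[1],.06]],g,T)[0];r=cv2.getStructuringElement
    def cost(p):
        I=np.zeros_like(M);a=np.radians(p[2]*100);Rz=np.array([[np.cos(a),-np.sin(a),0],[np.sin(a),np.cos(a),0],[0,0,1]])
        for B in parts:
            uv=proj(B@Rz.T+[p[0],p[1],0],g,T);h=cv2.convexHull(((uv+.5)*ss-.5).astype(np.float32))
            cv2.fillConvexPoly(I,np.round(h*16).astype(np.int32),1,shift=4)
        w=M&roi
        return (I^w).sum()/max(w.sum(),1)
    P=np.array([[p0[0]+dx,p0[1]+dy,z] for dx in(-.13,.13) for dy in(-.13,.13) for z in (0,.1)])
    n,lab=cv2.connectedComponents(cv2.dilate(M,np.ones((9,9),np.uint8)))
    l=lab[int(c[1]*ss),int(c[0]*ss)]; roi=(lab==l).astype(np.uint8) if l else np.ones_like(M)
    best=min((minimize(cost,[p0[0],p0[1],a/100],method='Nelder-Mead',options=dict(initial_simplex=[[p0[0],p0[1],a/100],[p0[0]+.02,p0[1],a/100],[p0[0],p0[1]+.02,a/100],[p0[0],p0[1],a/100+.1]],xatol=2e-4)) for a in(-15,0,15)),key=lambda r:r.fun)
    return best.x*[1,1,100],best.fun
E
python3 - <<'E'
from h import *
g=dict(np.load('top0.npz'));f=g['frame']
for r in rects(f,g):print(r)
m=mask(f,'easel')
for i,p in enumerate([(225,212),(263,184),(373,188),(410,214)]):
    print(p,fit_easel(m,g,unproj(p,.07,g)[0]))
for n,p,z in[('jar',(288,161),.06),('basketbarends',[(272,205),(268,244)],.15),('basket rim',[(265,208),(284,208),(262,244),(282,245)],.055),('prongs',[(311,155),(315.5,181),(329,151),(334.5,178)],.185),('blue',(362,266),.018)]:print(n,unproj(p,z,g).round(3).tolist())
E
```

```text
(array([519., 289.], dtype=float32), array([ 0.2135, -0.8245]), array([0.1821, 0.2387]), np.float64(3.9))
(array([101., 264.], dtype=float32), array([0.2605, 0.8566]), array([0.1755, 0.202 ]), np.float64(84.9))
(array([235., 246.], dtype=float32), array([0.3558, 0.313 ]), array([0.06, 0.1 ]), np.float64(-7.0))
(array([356., 229.], dtype=float32), array([ 0.4364, -0.1635]), array([0.056 , 0.0958]), np.float64(0.6))
(array([314., 222.], dtype=float32), array([0.4595, 0.0042]), array([0.056 , 0.0961]), np.float64(1.5))
(array([378., 115.], dtype=float32), array([ 0.9205, -0.2516]), array([0.0797, 0.2648]), np.float64(-89.7))
(array([218.,  50.], dtype=float32), array([1.2063, 0.4434]), array([0.0599, 0.3842]), np.float64(-8.4))
(array([606.,   5.], dtype=float32), array([ 1.5573, -1.386 ]), array([0.062 , 0.2776]), np.float64(-81.5))
(array([548.,   6.], dtype=float32), array([ 1.5113, -1.0713]), array([0.07  , 0.3485]), np.float64(-83.2))
(array([191.,  26.], dtype=float32), array([1.3194, 0.576 ]), array([0.1057, 0.2685]), np.float64(-16.9))
(225, 212) (array([0.47342915, 0.36552884, 3.51565718]), np.float64(0.1053763440860215))
(263, 184) (array([0.58623758, 0.21036509, 9.30868972]), np.float64(0.1348122866894198))
(373, 188) (array([  0.58706225,  -0.22326363, -15.03539212]), np.float64(0.13344690516751845))
(410, 214) (array([ 0.48434574, -0.37888084, -4.8298118 ]), np.float64(0.17728896409099454))
jar [[0.695, 0.115, 0.06]]
basketbarends [[0.502, 0.16, 0.15], [0.36, 0.168, 0.15]]
basket rim [[0.504, 0.197, 0.055], [0.506, 0.123, 0.055], [0.364, 0.202, 0.055], [0.362, 0.125, 0.055]]
prongs [[0.685, 0.022, 0.185], [0.589, 0.003, 0.185], [0.702, -0.043, 0.185], [0.602, -0.065, 0.185]]
blue [[0.291, -0.189, 0.018]]
```

```bash
python3 - <<'E'
from h import *
s=sensors.get_state();c=(s['position'],s['eef_rot'])
print(rows(c,([.356,.313,.20],[-90,0,-7])))
E
```

```text
(array([ 0.27  ,  0.014 , -0.2598]), array([ 0.09, -6.97, -0.01]))
```

Emit:
step_arm(
  translation=[
    [0.27, 0.014, -0.26],
    [0.27, 0.014, -0.26],
    [0.27, 0.014, -0.26],
    [0.27, 0.014, -0.26],
    [0.27, 0.014, -0.26],
    [0.27, 0.014, -0.26],
    [0.27, 0.014, -0.26],
    [0.27, 0.014, -0.26],
    [0.27, 0.014, -0.26],
  ],
  turn=[
    [0, -7, 0],
    [0, -7, 0],
    [0, -7, 0],
    [0, -7, 0],
    [0, -7, 0],
    [0, -7, 0],
    [0, -7, 0],
    [0, -7, 0],
    [0, -7, 0],
  ],
  grip=[0.08, 0.08, 0.08, 0.08, 0.08, 0.08, 0.08, 0.08, 0.08],
)

```text
time: 1.27
position: [0.3556, 0.3142, 0.2006]
eef_rot: [-90.0, 0.0, -6.9]
ft_force: [0.2, 0.7, -0.4]
gripper_width: 0.0801
```

```bash
python3 - <<'E'
from h import *
s=sensors.get_state();print(s['time'],s['position'],s['eef_rot'],s['gripper_width'])
g,T=wrist();t=grab_frame('top')
for r in rects(g['frame'],g,T,amin=1500):print('w',r)
for r in rects(t['frame'],t):
    if r[2][1]<.12:print('t',r)
a=cv2.resize(t['frame'],(640,400));save('tw1',np.vstack([g['frame'],a])[:, :])
I=np.vstack([g['frame'],a]);save('tw1',cv2.resize(I,None,fx=.75,fy=.75,interpolation=cv2.INTER_AREA))
E
```

```text
1.275 [0.35555559 0.31419442 0.20060707] [-8.99967206e+01  1.63686842e-02 -6.85936201e+00] 0.08008555724854198
w (array([322., 177.], dtype=float32), array([0.356 , 0.3163]), array([0.0568, 0.0972]), np.float64(-5.4))
t (array([356., 229.], dtype=float32), array([ 0.4364, -0.1635]), array([0.056 , 0.0958]), np.float64(0.6))
t (array([314., 222.], dtype=float32), array([0.4595, 0.0042]), array([0.056 , 0.0961]), np.float64(1.5))
```

View pics/tw1.png

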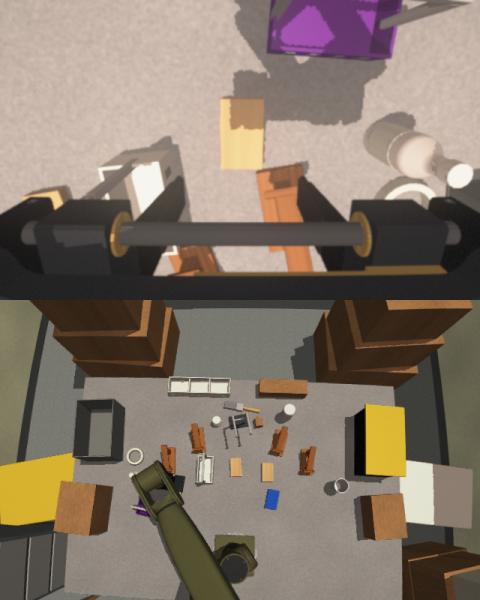

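Wrist view: the panel is centred at (322,177) and nothing is hidden under the arm, so there are three panels. The choices are plywood (236,246), (315,222) and (357,229), not the blue one at (362,266), and the white basket, not the purple one. Grasping the first panel now.

Emit:
step_arm(
  translation=[
    [0, 0.06, 0.002],
    [0, 0.12, 0.002],
    [0, 0.17, 0.002],
    [0, 0.196, 0.002],
    [0, 0.196, 0.002],
    [0, 0.196, 0.002],
    [0, 0.196, 0.002],
    [0, 0.196, 0.002],
    [0, 0.196, 0.002],
    [0, 0.196, 0.002],
  ],
  turn=[
    [0, -1, 0],
    [0, -1, 0],
    [0, -1, 0],
    [0, -1, 0],
    [0, -1, 0],
    [0, -1, 0],
    [0, -1, 0],
    [0, -1, 0],
    [0, -1, 0],
    [0, -1, 0],
  ],
  grip=[0.08, 0.08, 0.08, 0.08, 0.08, 0.05, 0.05, 0.05, 0.05, 0.05],
  grip_force=30,
)

```text
time: 2.62
position: [0.3567, 0.3157, 0.0054]
eef_rot: [-90.0, -0.0, -6.0]
ft_force: [-2.3, 0.6, 4.7]
gripper_width: 0.06
```

```bash
python3 - <<'E'
from h import *
s=sensors.get_state();c=(s['position'],s['eef_rot']);print(c,s['gripper_width'],s['ft_force'])
print(rows(c,(c[0]+[0,0,.2],c[1])))
# pre-seat over easel1
E
```

```text
(array([0.35673579, 0.3156571 , 0.00538778]), array([-8.99513840e+01, -2.66984938e-02, -5.97103039e+00])) 0.059967386878108084 [-2.34594942  0.59320233  4.72540075]
(array([ 1.e-04, -2.e-01,  2.e-04]), array([0., 0., 0.]))
```

```bash
python3 - <<'E'
from h import *
s=sensors.get_state();c=(s['position'],s['eef_rot'])
print(rows(c,([.48,.23,.30],[-90,0,0])))
E
```

```text
(array([ 0.1316, -0.2946, -0.0721]), array([-0.05, -5.97,  0.03]))
```

Emit:
step_arm(
  translation=[
    [0, -0.06, 0],
    [0, -0.12, 0],
    [0, -0.18, 0],
    [0.05, -0.21, -0.02],
    [0.1, -0.24, -0.04],
    [0.131, -0.27, -0.072],
    [0.131, -0.295, -0.072],
    [0.131, -0.295, -0.072],
    [0.131, -0.295, -0.072],
    [0.131, -0.295, -0.072],
  ],
  turn=[
    [0, 0, 0],
    [0, 0, 0],
    [0, 0, 0],
    [0, -6, 0],
    [0, -6, 0],
    [0, -6, 0],
    [0, -6, 0],
    [0, -6, 0],
    [0, -6, 0],
    [0, -6, 0],
  ],
  grip=[0.05, 0.05, 0.05, 0.05, 0.05, 0.05, 0.05, 0.05, 0.05, 0.05],
)

```text
time: 3.88
position: [0.4782, 0.2302, 0.2976]
eef_rot: [-90.1, 0.2, 0.1]
ft_force: [0.5, 0.2, -1.5]
gripper_width: 0.0599
```

```bash
python3 - <<'E'
from h import *
s=sensors.get_state();print(s['time'],s['position'],s['eef_rot'],s['gripper_width'],s['ft_force'])
g,T=wrist();np.savez('w2',**g,T=T)
m=mask(g['frame'],'easel')
for p in [(.473,.3655),(.586,.21)]:print(proj([[*p,.08]],g,T))
try: print(fit_easel(m,g,(.473,.3655),T,ss=2))
except Exception as e:print(e)
for z in (.30,.305):print([r for r in rects(g['frame'],g,T,z=z+.013,amin=2500)])
save('w2',np.vstack([g['frame'],np.dstack([m*255]*3)])[:520])
E
```

```text
3.875 [0.47819708 0.2301562  0.29761613] [-9.00641169e+01  1.62816844e-01  8.27017471e-02] 0.05993689472164422 [ 0.4777103   0.17169754 -1.54644706]
[[440.52159729 168.28694622]]
[[304.07144778 259.47413538]]
(array([ 1.00083993e+00, -7.80265627e-02, -9.25679520e+01]), np.float64(1.0))
[(array([323., 229.], dtype=float32), array([0.4613, 0.2313]), array([0.0566, 0.067 ]), np.float64(3.2))]
[(array([323., 229.], dtype=float32), array([0.4594, 0.2313]), array([0.0548, 0.0648]), np.float64(3.2))]
```

View pics/w2.png

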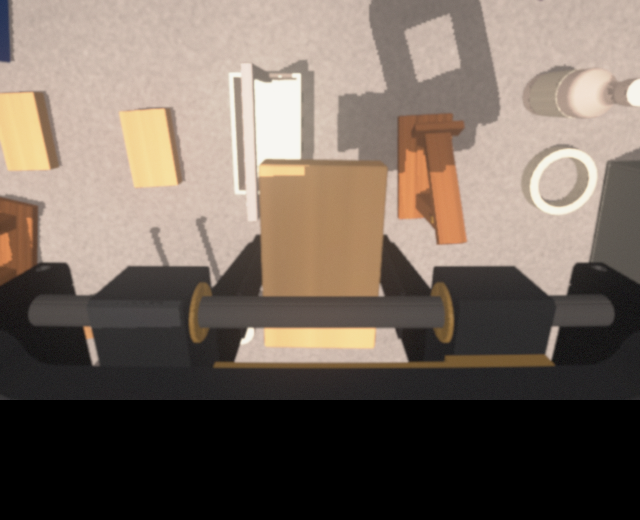

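Wrist view: easel1 is clear at (430,175). The panel is held square at (323,230) with its near edge at row ~161. I'll tune the mask for this view and fit easel1.

```bash
sed -i "s/if kind=='easel': m=.*/if kind=='easel': m=(H<16)\&(S>120)\&(V>30)\&(V<215)/" h.py
python3 - <<'E'
from h import *
g=dict(np.load('w2.npz'));T=g['T'];f=g['frame']
h=cv2.cvtColor(f,cv2.COLOR_RGB2HSV)
for p in[(445,180),(410,190),(440,127),(300,100),(320,200)]:print(p,h[p[1],p[0]])
m=mask(f,'easel');m[:, :393]=0;m[255:]=0;print(m.sum())
x,c=fit_easel(m,g,(.473,.3655),T,ss=2);print(x,c)
print('panel near edge',unproj([(261,163),(386,161)],.31,g,T),'far',unproj([(265,347),(375,347)],.31,g,T))
# overlay
a=np.radians(x[2]);Rz=np.array([[np.cos(a),-np.sin(a),0],[np.sin(a),np.cos(a),0],[0,0,1]])
o=f.copy()
for B in EAS:
    uv=proj(B@Rz.T+[x[0],x[1],0],g,T);cv2.polylines(o,[cv2.convexHull(np.round(uv).astype(np.int32))],True,(0,255,0),1)
save('ov1',cv2.resize(np.hstack([o[90:260,380:490],np.dstack([m*255]*3)[90:260,380:490]]),None,fx=3,fy=3))
g=dict(np.load('top0.npz'));m=mask(g['frame'],'easel')
for p in[(225,212),(263,184),(373,188),(410,214)]:print(p,fit_easel(m,g,unproj(p,.07,g)[0]))
E
```

```text
(445, 180) [ 12 149 216]
(410, 190) [ 12 148 225]
(440, 127) [ 12 135 138]
(300, 100) [ 21  23 232]
(320, 200) [ 15 112 173]
4487
[0.47339237 0.36559905 4.36461593] 0.6308807134894091
panel near edge [[0.42848333 0.20279624 0.31      ]
 [0.42738484 0.25997615 0.31      ]] far [[0.52846699 0.20035614 0.31      ]
 [0.52825029 0.25968786 0.31      ]]
(225, 212) (array([0.47116358, 0.36542454, 3.5285354 ]), np.float64(0.0804416403785489))
(263, 184) (array([0.58647069, 0.21143003, 8.7120192 ]), np.float64(0.08432862830256967))
(373, 188) (array([  0.5871107 ,  -0.22361524, -13.8645074 ]), np.float64(0.09056192034915439))
(410, 214) (array([ 0.48609069, -0.3792941 , -4.0304931 ]), np.float64(0.08015135878912968))
```

View pics/ov1.png

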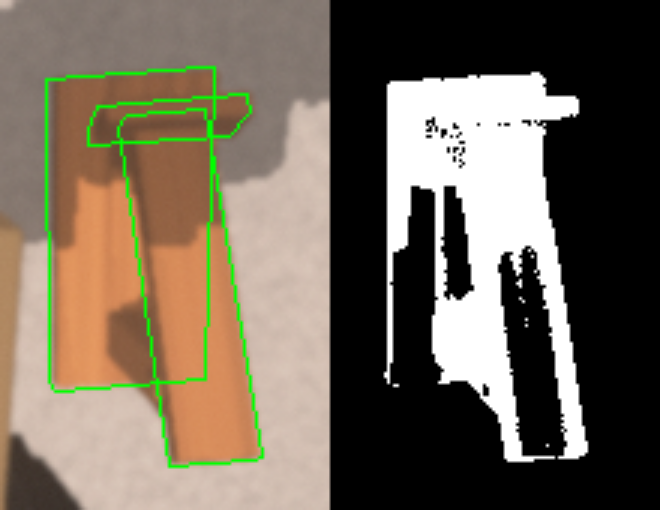

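```bash
sed -i "s/if kind=='easel': m=.*/if kind=='easel': m=(H<16)\&(S>122)\&(V>30)\&(V<245)/" h.py
python3 - <<'E'
from h import *
g=dict(np.load('w2.npz'));T=g['T'];f=g['frame']
m=mask(f,'easel');m[:, :393]=0;m[255:]=0
x,c=fit_easel(m,g,(.473,.3655),T,ss=2);print(x,c)
E
```

```text
[0.47417905 0.36565435 5.03646215] 0.13405740884406517
```

```bash
cat >> h.py <<'E'
def seatpose(e,n,u,off=(0,-.0042,0)):
    """TCP pose with panel centre n above (normal) and u up-slope of the seat of easel e=(x,y,yaw); off=panel centre in tool frame"""
    rpy=[-90,-30,e[2]];R=Ro.from_euler('xyz',rpy,degrees=True).as_matrix()
    return np.array([e[0],e[1],.093])+R@(np.array([u,-n,0])-off),rpy
E
python3 - <<'E'
from h import *
s=sensors.get_state();c=(s['position'],s['eef_rot'])
e=(.473,.3655,4.2)
a=seatpose(e,.06,.006);b=seatpose(e,.004,.006)
print(a,b);print(rows(c,a));print(rows(a,b))
E
```

```text
(array([0.45035712, 0.36383721, 0.14432422]), [-90, -30, 4.2]) (array([0.47828193, 0.36588788, 0.09582679]), [-90, -30, 4.2])
(array([-0.0274,  0.1535,  0.1338]), array([  1.12,  -4.01, -30.13]))
(array([-0.   ,  0.056,  0.   ]), array([0., 0., 0.]))
```

Emit:
step_arm(
  translation=[
    [-0.027, 0, 0.06],
    [-0.027, 0, 0.12],
    [-0.027, 0.04, 0.134],
    [-0.027, 0.09, 0.134],
    [-0.027, 0.13, 0.134],
    [-0.0274, 0.1535, 0.134],
    [-0.0274, 0.1535, 0.134],
    [-0.0274, 0.1535, 0.134],
    [-0.0274, 0.1535, 0.134],
  ],
  turn=[
    [0.3, -1, -10],
    [0.7, -2.5, -20],
    [1.1, -4, -30.1],
    [1.1, -4, -30.1],
    [1.1, -4, -30.1],
    [1.1, -4, -30.1],
    [1.1, -4, -30.1],
    [1.1, -4, -30.1],
    [1.1, -4, -30.1],
  ],
  grip=[0.05, 0.05, 0.05, 0.05, 0.05, 0.05, 0.05, 0.05, 0.05],
)

```text
time: 5.05
position: [0.4525, 0.3648, 0.1483]
eef_rot: [-89.8, -30.3, 4.1]
ft_force: [0.3, 0.6, -1.2]
gripper_width: 0.0598
```

```bash
python3 - <<'E'
from h import *
s=sensors.get_state();print(s['time'],s['position'],s['eef_rot'],s['gripper_width'],s['ft_force'])
e=(.473,.3655,4.2);c=(s['position'],s['eef_rot'])
print(rows(c,seatpose(e,.003,.006)))
g,T=wrist()
save('w3',g['frame'])
E
```

```text
5.05 [0.45254819 0.36479328 0.14827436] [-89.84778781 -30.25371545   4.06285097] 0.05984060504006632 [ 0.26486248  0.5631319  -1.23264281]
(array([-0.0042,  0.0593, -0.0009]), array([-0.08, -0.12,  0.25]))
```

View pics/w3.png

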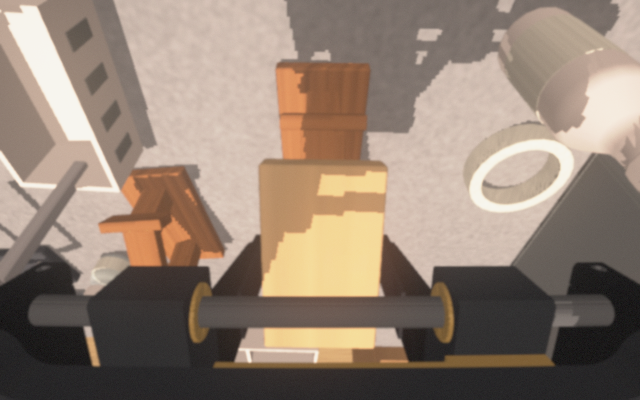

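Wrist view: the panel (columns 261–386, row 161) is centred and square over the ledge (281–366, row ~113). Lowering.

Emit:
step_arm(
  translation=[
    [0, 0.03, 0],
    [0, 0.05, 0],
    [0, 0.057, 0],
    [0, 0.057, 0],
    [0, 0.057, 0],
    [0, 0.057, 0],
  ],
  turn=[
    [0, 0, 0],
    [0, 0, 0],
    [0, 0, 0],
    [0, 0, 0],
    [0, 0, 0],
    [0, 0, 0],
  ],
  grip=[0.05, 0.05, 0.05, 0.05, 0.05, 0.05],
)

```text
time: 5.85
position: [0.4805, 0.3665, 0.0979]
eef_rot: [-89.9, -30.2, 4.1]
ft_force: [-0.1, -0.3, -0.2]
gripper_width: 0.0599
```

```bash
python3 - <<'E'
from h import *
s=sensors.get_state();print(s['time'],s['position'],s['eef_rot'],s['gripper_width'],s['ft_force'])
e=(.473,.3655,4.2);c=(s['position'],s['eef_rot'])
print(rows(c,seatpose(e,0,0)))
E
```

```text
5.85 [0.48047643 0.36652079 0.09793981] [-89.90945654 -30.18944562   4.10305487] 0.05986181790498133 [-0.12352635 -0.31771766 -0.22356721]
(array([-0.009 ,  0.0047, -0.0005]), array([-0.04, -0.08,  0.19]))
```

Emit:
step_arm(
  translation=[
    [0, 0.003, 0],
    [-0.003, 0.004, 0],
    [-0.006, 0.005, 0],
    [-0.009, 0.005, 0],
    [-0.009, 0.005, 0],
    [-0.009, 0.005, 0],
  ],
  turn=[
    [0, 0, 0],
    [0, 0, 0],
    [0, 0, 0],
    [0, 0, 0],
    [0, 0, 0],
    [0, 0, 0],
  ],
  grip=[0.05, 0.05, 0.05, 0.05, 0.05, 0.05],
)

```text
time: 6.6
position: [0.4768, 0.3673, 0.0913]
eef_rot: [-89.8, -30.4, 4.1]
ft_force: [-0.9, -0.1, 7.2]
gripper_width: 0.0599
```

```bash
python3 - <<'E'
from h import *
s=sensors.get_state();print(s['time'],s['position'],s['eef_rot'],s['gripper_width'],s['ft_force'])
e=(.473,.3655,4.2);c=(s['position'],s['eef_rot'])
R=Ro.from_euler('xyz',c[1],degrees=True);print(R.inv().apply(s['ft_force']))
print(rows(c,seatpose(e,0,0)))
E
```

```text
6.6 [0.4768315  0.36731974 0.0913039 ] [-89.78989896 -30.4153097    4.09573285] 0.0598735160461597 [-0.8655433  -0.0702824   7.22799676]
[ 2.91042757 -6.67286981  0.0161861 ]
(array([-0.0026,  0.0007, -0.0015]), array([-0.16, -0.09,  0.42]))
```

Emit:
step_arm(
  translation=[
    [-0.002, 0, 0],
    [-0.004, 0, 0],
    [-0.006, 0, 0],
    [-0.006, 0, 0],
  ],
  turn=[
    [0, 0, 0],
    [0, 0, 0],
    [0, 0, 0],
    [0, 0, 0],
  ],
  grip=[0.05, 0.05, 0.05, 0.05],
)

```text
time: 7.1
position: [0.4743, 0.3675, 0.0905]
eef_rot: [-89.8, -30.8, 4.2]
ft_force: [9.2, -2.0, 5.3]
gripper_width: 0.0599
```

```bash
python3 - <<'E'
from h import *
s=sensors.get_state();print(s['time'],s['position'],s['eef_rot'],s['gripper_width'],s['ft_force'])
e=(.473,.3655,4.2);c=(s['position'],s['eef_rot'])
R=Ro.from_euler('xyz',c[1],degrees=True);print(R.inv().apply(s['ft_force']))
print(rows(c,seatpose(e,0,0)))
E
```

```text
7.1 [0.47426713 0.36746563 0.09052334] [-89.79700602 -30.75296975   4.23615614] 0.059945415549670596 [ 9.22937796 -1.97125144  5.31801838]
[10.50404085  0.05239991 -2.64781974]
(array([ 0.    ,  0.0013, -0.0019]), array([-0.22,  0.03,  0.75]))
```

Emit:
step_arm(
  translation=[
    [0.001, 0.001, 0],
    [0.001, 0.001, 0],
    [0.001, 0.001, 0],
    [0.001, 0.001, 0],
    [0.001, -0.03, 0],
    [0.001, -0.08, 0],
    [0.001, -0.13, 0],
    [0.001, -0.17, 0],
    [0.001, -0.17, 0],
    [0.001, -0.17, 0],
  ],
  turn=[
    [0, 0, 0],
    [0, 0, 0],
    [0, 0, 0],
    [0, 0, 0],
    [0, 0, 0],
    [0, 0, 0],
    [0, 0, 0],
    [0, 0, 0],
    [0, 0, 0],
    [0, 0, 0],
  ],
  grip=[0.08, 0.08, 0.08, 0.08, 0.08, 0.08, 0.08, 0.08, 0.08, 0.08],
)

```text
time: 8.35
position: [0.3854, 0.3589, 0.2313]
eef_rot: [-90.0, -30.0, 4.2]
ft_force: [0.5, 0.1, -0.7]
gripper_width: 0.0802
```

```bash
python3 - <<'E'
from h import *
s=sensors.get_state();print(s['time'],s['position'],s['eef_rot'],s['gripper_width'],s['ft_force'])
c=(s['position'],s['eef_rot'])
g,T=wrist();f=g['frame'].copy();np.savez('w4',**g,T=T)
e=(.473,.3655,4.2);Re=Ro.from_euler('xyz',[0,-30,e[2]],degrees=True)
P=Re.apply([[a,b,.009] for a,b in((-.05,-.03),(-.05,.03),(.05,.03),(.05,-.03))])+[e[0],e[1],.093]
cv2.polylines(f,[np.round(proj(P,g,T)).astype(np.int32)],True,(0,255,0),1);save('w4',f)
print(rows(c,([.4595,.004,.25],[-90,0,1.5])), rows(c,([.38,.19,.3],[-90,0,1.5])))
E
```

```text
8.35 [0.38535543 0.35888273 0.23130308] [-90.03843447 -30.04662584   4.15451574] 0.08019515325181376 [ 0.49692635  0.05171101 -0.67194579]
(array([ 0.0511,  0.0082, -0.3593]), array([-0.66,  2.58, 30.04])) (array([ 0.0192, -0.0682, -0.1681]), array([-0.66,  2.58, 30.04]))
```

View pics/w4.png

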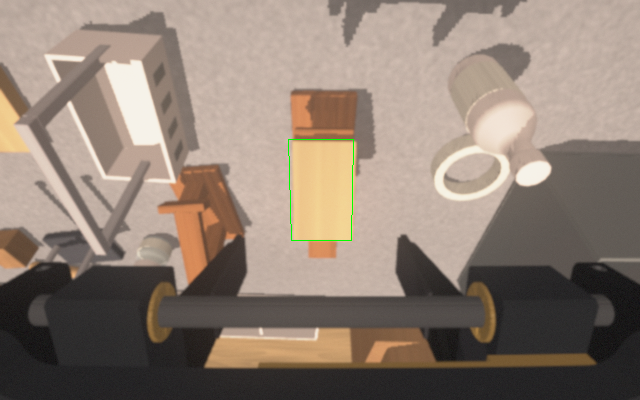

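Panel 1 matches the seated model: it fits the overlay at (291–353, 140–240), with its lower edge at the ledge and centred on the mast. Next is the middle panel.

Emit:
step_arm(
  translation=[
    [0.051, 0.008, -0.06],
    [0.051, 0.008, -0.12],
    [0.051, 0.008, -0.18],
    [0.051, 0.008, -0.24],
    [0.051, 0.008, -0.3],
    [0.051, 0.008, -0.359],
    [0.051, 0.008, -0.359],
    [0.051, 0.008, -0.359],
    [0.051, 0.008, -0.359],
  ],
  turn=[
    [0, 1, 10],
    [-0.3, 2, 20],
    [-0.7, 2.6, 30],
    [-0.7, 2.6, 30],
    [-0.7, 2.6, 30],
    [-0.7, 2.6, 30],
    [-0.7, 2.6, 30],
    [-0.7, 2.6, 30],
    [-0.7, 2.6, 30],
  ],
  grip=[0.08, 0.08, 0.08, 0.08, 0.08, 0.08, 0.08, 0.08, 0.08],
)

```text
time: 9.52
position: [0.4593, 0.0057, 0.2503]
eef_rot: [-90.0, -0.0, 1.6]
ft_force: [0.0, 0.1, -0.3]
gripper_width: 0.0803
```

```bash
python3 - <<'E'
from h import *
s=sensors.get_state();print(s['time'],s['position'],s['eef_rot'],s['gripper_width'],s['ft_force'])
c=(s['position'],s['eef_rot'])
g,T=wrist();np.savez('w5',**g,T=T)
for r in rects(g['frame'],g,T,amin=1200):
    print('w',r)
    if .05<r[2][0]<.07: print(rows(c,([*r[1],.005],[-90,0,r[3]])))
m=mask(g['frame'],'easel')
E
```

```text
9.525 [0.45933554 0.00570471 0.25026603] [-8.99508987e+01 -2.61258734e-02  1.57249795e+00] 0.08027241172225473 [ 0.02769005  0.06270969 -0.3426181 ]
w (array([321., 167.], dtype=float32), array([0.4586, 0.0061]), array([0.057 , 0.0986]), np.float64(4.3))
(array([-8.000e-04,  2.453e-01,  2.000e-04]), array([-0.05, -2.73,  0.03]))
w (array([177., 145.], dtype=float32), array([ 0.4372, -0.1614]), array([0.0591, 0.1011]), np.float64(1.5))
(array([-0.0268,  0.2451, -0.1666]), array([-0.05,  0.07,  0.03]))
```

Emit:
step_arm(
  translation=[
    [0, 0.06, 0],
    [0, 0.12, 0],
    [0, 0.18, 0],
    [0, 0.225, 0],
    [0, 0.245, 0],
    [0, 0.245, 0],
    [0, 0.245, 0],
    [0, 0.245, 0],
    [0, 0.245, 0],
    [0, 0.245, 0],
  ],
  turn=[
    [0, -2, 0],
    [0, -2, 0],
    [0, -2, 0],
    [0, -2, 0],
    [0, -2, 0],
    [0, -2, 0],
    [0, -2, 0],
    [0, -2, 0],
    [0, -2, 0],
    [0, -2, 0],
  ],
  grip=[0.08, 0.08, 0.08, 0.08, 0.08, 0.08, 0.05, 0.05, 0.05, 0.05],
)

```text
time: 10.82
position: [0.4612, 0.0048, 0.0076]
eef_rot: [-90.0, -0.3, 3.5]
ft_force: [-1.4, 2.1, 7.0]
gripper_width: 0.0597
```

```bash
python3 - <<'E'
from h import *
s=sensors.get_state();print(s['time'],s['position'],s['eef_rot'],s['gripper_width'],s['ft_force'])
c=(s['position'],s['eef_rot'])
a=([.47,-.08,.30],[-90,0,-7]);print(rows(c,a))
for p in [(.587,-.223,.08),(.486,-.379,.08),(.635,-.023,.185)]:
    print(proj([p],dict(np.load('w5.npz')),Rt(*a)@np.load('w5.npz')['tool_from_camera']))
E
```

```text
10.825 [0.46120515 0.00482614 0.0075561 ] [-89.97167357  -0.25649935   3.46645436] 0.05973579122570863 [-1.37229548  2.10385895  6.95162314]
(array([ 0.005 , -0.2925, -0.0851]), array([-0.05, 10.47,  0.25]))
[[218.30905129 276.69324921]]
[[ 74.13255646 214.57185744]]
[[398.72693529 350.17027864]]
```

```bash
python3 - <<'E'
from h import *
s=sensors.get_state();c=(s['position'],s['eef_rot'])
a=([.56,-.075,.33],[-90,0,-5]);print(rows(c,a))
E
```

```text
(array([ 0.0952, -0.3221, -0.0855]), array([-0.05,  8.47,  0.25]))
```

Emit:
step_arm(
  translation=[
    [0, -0.06, 0],
    [0, -0.12, 0],
    [0, -0.18, 0],
    [0, -0.24, 0],
    [0.04, -0.28, -0.03],
    [0.08, -0.32, -0.06],
    [0.095, -0.322, -0.085],
    [0.095, -0.322, -0.085],
    [0.095, -0.322, -0.085],
    [0.095, -0.322, -0.085],
  ],
  turn=[
    [0, 0, 0],
    [0, 0, 0],
    [0, 0, 0],
    [0, 4, 0],
    [0, 8.5, 0],
    [0, 8.5, 0],
    [0, 8.5, 0],
    [0, 8.5, 0],
    [0, 8.5, 0],
    [0, 8.5, 0],
  ],
  grip=[0.05, 0.05, 0.05, 0.05, 0.05, 0.05, 0.05, 0.05, 0.05, 0.05],
)

```text
time: 12.08
position: [0.5585, -0.0738, 0.3276]
eef_rot: [-89.9, -0.0, -5.0]
ft_force: [0.4, -0.1, -1.1]
gripper_width: 0.0597
```

```bash
python3 - <<'E'
from h import *
s=sensors.get_state();print(s['time'],s['position'],s['eef_rot'],s['gripper_width'],s['ft_force'])
g,T=wrist();np.savez('w6',**g,T=T);f=g['frame']
m=mask(f,'easel');m[:, 255:]=0;m[270:]=0
o=f.copy()
for p in [(.587,-.2236),(.486,-.379)]:
  x,c=fit_easel(m,g,p,T,ss=2);print(x,c)
  a=np.radians(x[2]);Rz=np.array([[np.cos(a),-np.sin(a),0],[np.sin(a),np.cos(a),0],[0,0,1]])
  for B in EAS:
    uv=proj(B@Rz.T+[x[0],x[1],0],g,T);cv2.polylines(o,[cv2.convexHull(np.round(uv).astype(np.int32))],True,(0,255,0),1)
save('w6',np.vstack([o,np.dstack([m*255]*3)[100:300]]))
E
```

```text
12.075 [ 0.55854117 -0.0738215   0.32756982] [-8.99491190e+01 -4.01685600e-02 -4.99042166e+00] 0.059675818929193485 [ 0.37327768 -0.07565871 -1.11357112]
[  0.58893275  -0.220153   -15.7984016 ] 0.17546705998033432
[ 0.48794583 -0.37497912 -3.05380418] 0.35619158878504675
```

View pics/w6.png

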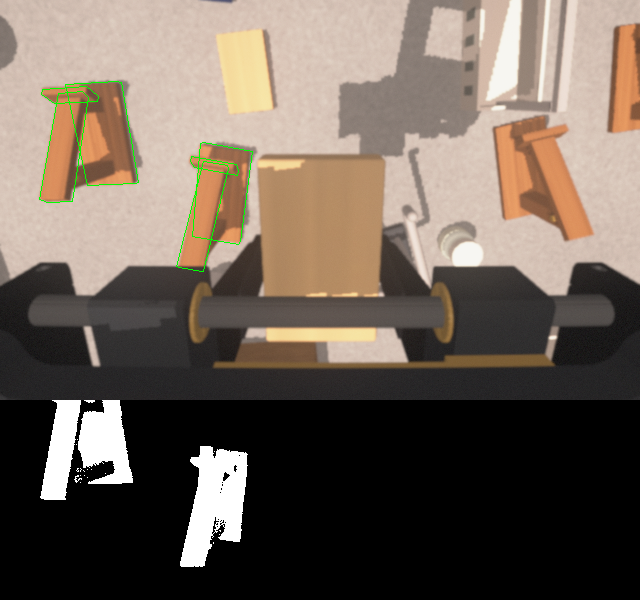

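Wrist view: easel3 is at (212,205), easel4 at (88,140), and the held panel is square with its near edge at row 156. Next is the approach above easel3.

```bash
python3 - <<'E'
from h import *
s=sensors.get_state();c=(s['position'],s['eef_rot'])
e=(.588,-.222,-14.8);o=(-.0025,-.003,0)
a=seatpose(e,.06,.006,o);b=seatpose(e,.001,.006,o);print(a);print(rows(c,a));print(rows(a,b))
E
```

```text
(array([ 0.56756253, -0.21660019,  0.14661345]), [-90, -30, -14.8])
(array([ 0.0211,  0.181 , -0.1416]), array([ -2.62,   9.58, -29.87]))
(array([-0.   ,  0.059,  0.   ]), array([-0., -0., -0.]))
```

Emit:
step_arm(
  translation=[
    [0.01, 0, -0.06],
    [0.021, 0, -0.12],
    [0.021, 0.05, -0.142],
    [0.021, 0.1, -0.142],
    [0.021, 0.15, -0.142],
    [0.021, 0.181, -0.142],
    [0.021, 0.181, -0.142],
    [0.021, 0.181, -0.142],
    [0.021, 0.181, -0.142],
    [0.021, 0.181, -0.142],
  ],
  turn=[
    [-1, 3, -10],
    [-2, 6, -20],
    [-2.6, 9.6, -29.9],
    [-2.6, 9.6, -29.9],
    [-2.6, 9.6, -29.9],
    [-2.6, 9.6, -29.9],
    [-2.6, 9.6, -29.9],
    [-2.6, 9.6, -29.9],
    [-2.6, 9.6, -29.9],
    [-2.6, 9.6, -29.9],
  ],
  grip=[0.05, 0.05, 0.05, 0.05, 0.05, 0.05, 0.05, 0.05, 0.05, 0.05],
)

```text
time: 13.38
position: [0.569, -0.2181, 0.1492]
eef_rot: [-90.0, -30.2, -14.8]
ft_force: [0.6, -0.5, -0.5]
gripper_width: 0.0599
```

```bash
python3 - <<'E'
from h import *
s=sensors.get_state();print(s['time'],s['position'],s['eef_rot'],s['gripper_width'],s['ft_force'])
e=(.588,-.222,-14.8);o=(-.0025,-.003,0);c=(s['position'],s['eef_rot'])
print(rows(c,seatpose(e,.001,.006,o)))
g,T=wrist();save('w7',g['frame'][40:300,180:460])
E
```

```text
13.375 [ 0.5689977  -0.2181384   0.14920413] [-90.01876424 -30.23053472 -14.84570456] 0.05987851624502923 [ 0.61864818 -0.51049623 -0.52714864]
(array([-0.0031,  0.0603,  0.0012]), array([ 0.04, -0.04,  0.23]))
```

View pics/w7.png

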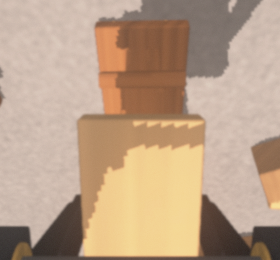

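Panel columns 78–204 match the ledge at 98–186 and the base at 95–188, so it is centred within about 1 mm. Lowering and sliding down to the ledge.

Emit:
step_arm(
  translation=[
    [0, 0.03, 0],
    [0, 0.05, 0],
    [0, 0.06, 0],
    [-0.002, 0.062, 0],
    [-0.005, 0.063, 0],
    [-0.008, 0.063, 0],
    [-0.011, 0.063, 0],
    [-0.014, 0.063, 0],
    [-0.014, 0.063, 0],
    [-0.014, 0.063, 0],
  ],
  turn=[
    [0, 0, 0],
    [0, 0, 0],
    [0, 0, 0],
    [0, 0, 0],
    [0, 0, 0],
    [0, 0, 0],
    [0, 0, 0],
    [0, 0, 0],
    [0, 0, 0],
    [0, 0, 0],
  ],
  grip=[0.05, 0.05, 0.05, 0.05, 0.05, 0.05, 0.05, 0.05, 0.05, 0.05],
)

```text
time: 14.68
position: [0.5916, -0.225, 0.0923]
eef_rot: [-90.1, -30.8, -14.8]
ft_force: [4.4, 0.3, 7.0]
gripper_width: 0.0595
```

```bash
python3 - <<'E'
from h import *
s=sensors.get_state();print(s['time'],s['position'],s['eef_rot'],s['gripper_width'],s['ft_force'])
e=(.588,-.222,-14.8);o=(-.0025,-.003,0);c=(s['position'],s['eef_rot'])
R=Ro.from_euler('xyz',c[1],degrees=True);print(R.inv().apply(s['ft_force']))
print(rows(c,seatpose(e,0,0,o)))
E
```

```text
14.675 [ 0.59163621 -0.22495734  0.09228309] [-90.13990143 -30.83069947 -14.84476211] 0.059528004299337044 [4.37670235 0.2821056  6.97402108]
[ 7.14491947 -3.8607167   1.38458273]
(array([-0.0008,  0.0002,  0.0019]), array([ 0.16, -0.04,  0.83]))
```

Emit:
step_arm(
  translation=[
    [0, 0, 0],
    [0, 0, 0],
    [0, 0, 0],
    [0, 0, 0],
    [0, -0.03, 0],
    [0, -0.08, 0],
    [0, -0.13, 0],
    [0, -0.17, 0],
    [0, -0.17, 0],
    [0, -0.17, 0],
  ],
  turn=[
    [0, 0, 0],
    [0, 0, 0],
    [0, 0, 0],
    [0, 0, 0],
    [0, 0, 0],
    [0, 0, 0],
    [0, 0, 0],
    [0, 0, 0],
    [0, 0, 0],
    [0, 0, 0],
  ],
  grip=[0.08, 0.08, 0.08, 0.08, 0.08, 0.08, 0.08, 0.08, 0.08, 0.08],
)

```text
time: 15.92
position: [0.5043, -0.2007, 0.2315]
eef_rot: [-89.9, -30.0, -14.9]
ft_force: [-0.2, -0.1, -1.3]
gripper_width: 0.0799
```

```bash
python3 - <<'E'
from h import *
s=sensors.get_state();print(s['time'],s['position'],s['eef_rot'],s['gripper_width'],s['ft_force'])
c=(s['position'],s['eef_rot'])
g,T=wrist();f=g['frame'].copy();np.savez('w8',**g,T=T)
e=(.588,-.222,-14.8);Re=Ro.from_euler('xyz',[0,-30,e[2]],degrees=True)
P=Re.apply([[a,b,.009] for a,b in((-.05,-.03),(-.05,.03),(.05,.03),(.05,-.03))])+[e[0],e[1],.093]
cv2.polylines(f,[np.round(proj(P,g,T)).astype(np.int32)],True,(0,255,0),1);save('w8',f[60:300,160:480])
for r in rects(g['frame'],g,T,amin=1200): print(r)
print(rows(c,([.437,-.162,.20],[-90,0,1])))
E
```

```text
15.925 [ 0.50429062 -0.20073535  0.23150777] [-89.94595212 -29.98947934 -14.89132758] 0.07994091235155307 [-0.22369574 -0.09640171 -1.2670722 ]
(array([360., 345.], dtype=float32), array([ 1.1858, -0.2841]), array([0.2139, 0.3222]), np.float64(74.8))
(array([450., 210.], dtype=float32), array([ 0.7453, -0.0795]), array([0.0815, 0.0989]), np.float64(79.7))
(array([320., 190.], dtype=float32), array([ 0.6729, -0.2448]), array([0.0706, 0.1891]), np.float64(-11.1))
(array([353.,  16.], dtype=float32), array([ 0.4664, -0.1613]), array([0.0406, 0.0578]), np.float64(86.8))
(array([-0.0807, -0.0102,  0.0202]), array([  4.11, -15.51,  29.8 ]))
```

View pics/w8.png

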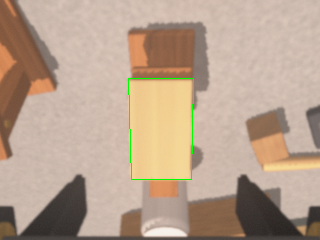

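Panel 2 matches the seated overlay at (130–192, 78–180). Next is the third panel.

Emit:
step_arm(
  translation=[
    [-0.03, -0.01, 0.01],
    [-0.06, -0.01, 0.02],
    [-0.081, -0.01, 0.02],
    [-0.081, -0.01, 0.02],
    [-0.081, -0.01, 0.02],
    [-0.081, -0.01, 0.02],
  ],
  turn=[
    [1.4, -5, 10],
    [2.7, -10, 20],
    [4.1, -15.5, 29.8],
    [4.1, -15.5, 29.8],
    [4.1, -15.5, 29.8],
    [4.1, -15.5, 29.8],
  ],
  grip=[0.08, 0.08, 0.08, 0.08, 0.08, 0.08],
)

```text
time: 16.73
position: [0.4371, -0.1623, 0.2006]
eef_rot: [-90.0, -0.1, 0.9]
ft_force: [-0.3, 0.1, 0.7]
gripper_width: 0.0797
```

```bash
python3 - <<'E'
from h import *
s=sensors.get_state();print(s['time'],s['position'],s['eef_rot'],s['gripper_width'],s['ft_force'])
c=(s['position'],s['eef_rot'])
g,T=wrist();np.savez('w9',**g,T=T)
for r in rects(g['frame'],g,T,amin=1200):
    print('w',r)
    if .05<r[2][0]<.07: print(rows(c,([*r[1],.005],[-90,0,r[3]])))
E
```

```text
16.725 [ 0.43705561 -0.16233203  0.20062482] [-90.04956478  -0.13180249   0.93983876] 0.0797324779962488 [-0.30185791  0.0945463   0.698854  ]
w (array([254., 347.], dtype=float32), array([ 0.6477, -0.2389]), array([0.058 , 0.0891]), np.float64(-88.7))
(array([ 0.2089,  0.1962, -0.0798]), array([-6.000e-02,  8.964e+01,  1.400e-01]))
w (array([321., 176.], dtype=float32), array([ 0.4362, -0.1622]), array([0.0557, 0.0981]), np.float64(2.3))
(array([-0.0013,  0.1956,  0.0003]), array([ 0.05, -1.36,  0.13]))
```

Emit:
step_arm(
  translation=[
    [-0.002, 0.06, 0],
    [-0.002, 0.12, 0],
    [-0.002, 0.17, 0],
    [-0.002, 0.195, 0],
    [-0.002, 0.195, 0],
    [-0.002, 0.195, 0],
    [-0.002, 0.195, 0],
    [-0.002, 0.195, 0],
    [-0.002, 0.195, 0],
  ],
  turn=[
    [0, -1, 0],
    [0, -1, 0],
    [0, -1, 0],
    [0, -1, 0],
    [0, -1, 0],
    [0, -1, 0],
    [0, -1, 0],
    [0, -1, 0],
    [0, -1, 0],
  ],
  grip=[0.08, 0.08, 0.08, 0.08, 0.08, 0.05, 0.05, 0.05, 0.05],
)

```text
time: 17.9
position: [0.4367, -0.1631, 0.0076]
eef_rot: [-90.1, -0.2, 2.0]
ft_force: [-1.1, 1.5, 6.6]
gripper_width: 0.0598
```

```bash
python3 - <<'E'
from h import *
s=sensors.get_state();print(s['time'],s['position'],s['eef_rot'],s['gripper_width'],s['ft_force'])
c=(s['position'],s['eef_rot'])
e=(.487,-.377,-3.8);o=(0,-.004,0)
m=([.437,-.23,.25],[-90,0,0])
a=seatpose(e,.06,.006,o);print(rows(c,m),rows(c,a));print(rows(m,a))
E
```

```text
17.9 [ 0.43668053 -0.16310467  0.00758712] [-90.12232056  -0.21890442   1.98218894] 0.05982682636995836 [-1.07502209  1.48410767  6.59973697]
(array([-0.0011, -0.2423, -0.0674]), array([0.12, 1.98, 0.22])) (array([ 0.0207, -0.1364, -0.2135]), array([ -1.4 ,   5.68, -29.75]))
(array([ 0.0272,  0.1055, -0.1455]), array([ -0.99,   3.71, -29.99]))
```

Emit:
step_arm(
  translation=[
    [0, -0.06, 0],
    [0, -0.12, 0],
    [0, -0.18, -0.01],
    [0, -0.24, -0.03],
    [0, -0.243, -0.067],
    [0, -0.243, -0.067],
    [0, -0.243, -0.067],
    [0, -0.243, -0.067],
  ],
  turn=[
    [0, 0, 0],
    [0, 0, 0],
    [0, 2, 0],
    [0, 2, 0],
    [0, 2, 0],
    [0, 2, 0],
    [0, 2, 0],
    [0, 2, 0],
  ],
  grip=[0.05, 0.05, 0.05, 0.05, 0.05, 0.05, 0.05, 0.05],
)

```text
time: 18.9
position: [0.437, -0.2283, 0.2478]
eef_rot: [-90.0, 0.0, 0.0]
ft_force: [-0.5, -0.2, -0.2]
gripper_width: 0.0595
```

```bash
python3 - <<'E'
from h import *
s=sensors.get_state();print(s['time'],s['position'],s['eef_rot'],s['gripper_width'],s['ft_force'])
c=(s['position'],s['eef_rot'])
g,T=wrist();np.savez('w10',**g,T=T)
m=mask(g['frame'],'easel');m[:, 245:]=0;m[285:]=0
x,f=fit_easel(m,g,(.487,-.377),T,ss=2);print(x,f)
h=cv2.cvtColor(g['frame'],cv2.COLOR_RGB2GRAY).astype(int)
col=h[130:190,300:350].mean(1);print('near edge row',130+np.abs(np.diff(col)).argmax(), 'far',330+np.abs(np.diff(h[330:360,300:350].mean(1))).argmax())
e=(.487,-.377,-3.8);print(rows(c,seatpose(e,.06,.006,(0,-.004,0))))
E
```

```text
18.9 [ 0.43698068 -0.22830231  0.24779497] [-8.99766051e+01  9.05000346e-03  3.46435821e-02] 0.05951363104550324 [-0.47776848 -0.16760548 -0.24572429]
[ 0.48797146 -0.37595429 -5.85629136] 0.42213438735177866
near edge row 157 far 343
(array([ 0.0272,  0.1032, -0.1472]), array([ -1.03,   3.74, -30.  ]))
```

Emit:
step_arm(
  translation=[
    [0.01, 0, -0.05],
    [0.02, 0, -0.11],
    [0.029, 0.03, -0.147],
    [0.029, 0.08, -0.147],
    [0.029, 0.103, -0.147],
    [0.029, 0.103, -0.147],
    [0.029, 0.103, -0.147],
    [0.029, 0.103, -0.147],
  ],
  turn=[
    [-0.3, 1.2, -10],
    [-0.7, 2.5, -20],
    [-1, 3.8, -30],
    [-1, 3.8, -30],
    [-1, 3.8, -30],
    [-1, 3.8, -30],
    [-1, 3.8, -30],
    [-1, 3.8, -30],
  ],
  grip=[0.05, 0.05, 0.05, 0.05, 0.05, 0.05, 0.05, 0.05],
)

```text
time: 19.95
position: [0.4675, -0.377, 0.1484]
eef_rot: [-90.2, -30.2, -3.8]
ft_force: [-0.0, -0.5, -0.6]
gripper_width: 0.0602
```

```bash
python3 - <<'E'
from h import *
s=sensors.get_state();print(s['time'],s['position'],s['eef_rot'],s['gripper_width'],s['ft_force'])
e=(.487,-.377,-4);o=(-.002,-.004,0);c=(s['position'],s['eef_rot'])
print(rows(c,seatpose(e,.001,.006,o)))
g,T=wrist();save('w11',g['frame'][40:300,180:460])
E
```

```text
19.95 [ 0.46748649 -0.37702278  0.1483964 ] [-90.20518691 -30.2210054   -3.75680357] 0.06020298072888527 [-0.0119825  -0.45855615 -0.6358693 ]
(array([-0.0031,  0.0607,  0.0015]), array([0.08, 0.21, 0.22]))
```

View pics/w11.png

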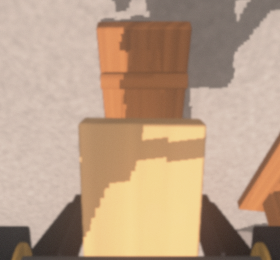

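Panel 79–205 against ledge 100–190: I'll shift about 1.5 mm towards +z, then lower and slide.

Emit:
step_arm(
  translation=[
    [0, 0.03, 0.0015],
    [0, 0.05, 0.0015],
    [0, 0.06, 0.0015],
    [-0.002, 0.062, 0.0015],
    [-0.005, 0.063, 0.0015],
    [-0.008, 0.063, 0.0015],
    [-0.011, 0.063, 0.0015],
    [-0.014, 0.063, 0.0015],
    [-0.014, 0.063, 0.0015],
    [-0.014, 0.063, 0.0015],
  ],
  turn=[
    [0, 0, 0],
    [0, 0, 0],
    [0, 0, 0],
    [0, 0, 0],
    [0, 0, 0],
    [0, 0, 0],
    [0, 0, 0],
    [0, 0, 0],
    [0, 0, 0],
    [0, 0, 0],
  ],
  grip=[0.05, 0.05, 0.05, 0.05, 0.05, 0.05, 0.05, 0.05, 0.05, 0.05],
)

```text
time: 21.25
position: [0.4895, -0.3792, 0.0907]
eef_rot: [-90.4, -30.6, -3.8]
ft_force: [4.9, 0.7, 7.9]
gripper_width: 0.0598
```

```bash
python3 - <<'E'
from h import *
s=sensors.get_state();print(s['time'],s['position'],s['eef_rot'],s['gripper_width'],s['ft_force'])
e=(.487,-.3755,-4);o=(-.002,-.004,0);c=(s['position'],s['eef_rot'])
R=Ro.from_euler('xyz',c[1],degrees=True);print(R.inv().apply(s['ft_force']))
print(rows(c,seatpose(e,0,0,o)))
E
```

```text
21.25 [ 0.4895293  -0.37917912  0.09073733] [-90.41882942 -30.60975108  -3.76683746] 0.059794863740700074 [4.86166253 0.67809877 7.86774181]
[ 8.14299458 -4.33111147  0.96439324]
(array([0.0007, 0.0006, 0.0035]), array([0.3 , 0.2 , 0.61]))
```

Emit:
step_arm(
  translation=[
    [0, 0, 0],
    [0, 0, 0],
    [0, 0, 0],
    [0, 0, 0],
    [0, -0.03, 0],
    [0, -0.08, 0],
    [0, -0.13, 0],
    [0, -0.17, 0],
    [0, -0.17, 0],
    [0, -0.17, 0],
  ],
  turn=[
    [0, 0, 0],
    [0, 0, 0],
    [0, 0, 0],
    [0, 0, 0],
    [0, 0, 0],
    [0, 0, 0],
    [0, 0, 0],
    [0, 0, 0],
    [0, 0, 0],
    [0, 0, 0],
  ],
  grip=[0.08, 0.08, 0.08, 0.08, 0.08, 0.08, 0.08, 0.08, 0.08, 0.08],
)

```text
time: 22.5
position: [0.4008, -0.3699, 0.2304]
eef_rot: [-89.9, -30.0, -3.9]
ft_force: [0.4, 1.2, -0.9]
gripper_width: 0.0802
```

```bash
python3 - <<'E'
from h import *
s=sensors.get_state();print(s['time'],s['position'],s['eef_rot'],s['gripper_width'],s['ft_force'])
c=(s['position'],s['eef_rot'])
g,T=wrist();f=g['frame'].copy();np.savez('w12',**g,T=T)
e=(.487,-.377,-4);Re=Ro.from_euler('xyz',[0,-30,e[2]],degrees=True)
P=Re.apply([[a,b,.009] for a,b in((-.05,-.03),(-.05,.03),(.05,.03),(.05,-.03))])+[e[0],e[1],.093]
cv2.polylines(f,[np.round(proj(P,g,T)).astype(np.int32)],True,(0,255,0),1)
t=grab_frame('top');np.savez('top3',**t)
a=cv2.resize(t['frame'][130:270,190:430],None,fx=2.67,fy=2.67,interpolation=cv2.INTER_CUBIC)
b=np.zeros((a.shape[0]+200,640,3),np.uint8);b[:200]=0;b[:200,:320]=f[60:260,160:480]
b[:200,320:]=np.load('w8.npz')['frame'][60:260,160:480];b[200:,:]=a[:, :640];save('w12',b)
E
```

```text
22.5 [ 0.40080533 -0.36994585  0.230353  ] [-89.94135126 -30.03596426  -3.92967612] 0.08021474662862647 [ 0.43905953  1.22574353 -0.85452423]
```

View pics/w12.png

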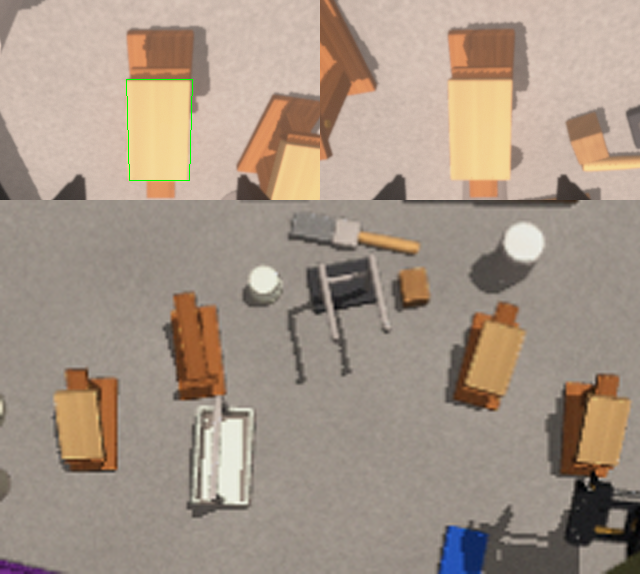

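All three panels are seated: panel 3 matches its overlay, its centre lines up with the mast at column ~160, and the basket hasn't moved. Now the basket; first a hover above its bar.

```bash
python3 - <<'E'
from h import *
s=sensors.get_state();c=(s['position'],s['eef_rot'])
print(rows(c,([.434,.162,.27],[-90,0,-2])),rows(c,([.434,-.2,.27],[-90,0,-2])))
E
```

```text
(array([ 0.0172, -0.0355,  0.5326]), array([ 0.33, -1.87, 29.97])) (array([ 0.0389, -0.0241,  0.1714]), array([ 0.33, -1.87, 29.97]))
```

Emit:
step_arm(
  translation=[
    [0.017, -0.0355, 0.06],
    [0.017, -0.0355, 0.12],
    [0.017, -0.0355, 0.18],
    [0.017, -0.0355, 0.24],
    [0.017, -0.0355, 0.3],
    [0.017, -0.0355, 0.36],
    [0.017, -0.0355, 0.42],
    [0.017, -0.0355, 0.48],
    [0.017, -0.0355, 0.533],
    [0.017, -0.0355, 0.533],
  ],
  turn=[
    [0, -1, 10],
    [0.3, -1.9, 20],
    [0.3, -1.9, 30],
    [0.3, -1.9, 30],
    [0.3, -1.9, 30],
    [0.3, -1.9, 30],
    [0.3, -1.9, 30],
    [0.3, -1.9, 30],
    [0.3, -1.9, 30],
    [0.3, -1.9, 30],
  ],
  grip=[0.06, 0.06, 0.06, 0.06, 0.06, 0.06, 0.06, 0.06, 0.06, 0.06],
)

```text
time: 23.85
position: [0.4332, 0.1649, 0.2685]
eef_rot: [-90.3, 0.1, -1.6]
ft_force: [0.5, -0.6, -0.2]
gripper_width: 0.0598
```

Emit:
step_arm(
  translation=[
    [0, 0, 0],
    [0, 0, 0],
  ],
  turn=[
    [0, 0, 0],
    [0, 0, 0],
  ],
  grip=[0.06, 0.06],
)

```text
time: 24.1
position: [0.4341, 0.1607, 0.27]
eef_rot: [-90.3, -0.0, -2.1]
ft_force: [-0.3, 0.1, -1.0]
gripper_width: 0.06
```

```bash
python3 - <<'E'
from h import *
s=sensors.get_state();print(s['time'],s['position'],s['eef_rot'],s['gripper_width'],s['ft_force'])
g,T=wrist();np.savez('w13',**g,T=T);save('w13',g['frame'])
E
```

```text
24.1 [0.43410336 0.16070845 0.2699577 ] [-9.02518919e+01 -2.27489356e-02 -2.09153891e+00] 0.06000015851171181 [-0.32140848  0.12187303 -0.99566252]
```

View pics/w13.png

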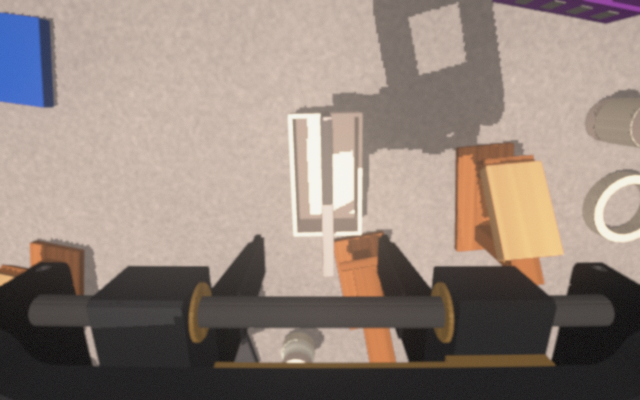

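Wrist view: the basket rim corners are (289,114), (362,114), (296,235), (361,235). The bar runs from about (327,117) to (328,275).

```bash
python3 - <<'E'
from h import *
g=dict(np.load('w13.npz'));T=g['T']
r=unproj([(289,114),(363,114),(295.5,236),(362,235)],.055,g,T);print(r.round(4),r.mean(0))
b=unproj([(326.5,125),(328,270)],.155,g,T);print(b)
d=b[1]-b[0];print('yaw',np.degrees(np.arctan2(d[1],d[0])))
gr=cv2.cvtColor(g['frame'],cv2.COLOR_RGB2GRAY)
print(gr[245:262:4,315:345])
# hook from saved pictures: prong lines in top0
s=sensors.get_state();c=(s['position'],s['eef_rot'])
print(rows(c,([r.mean(0)[0],.162,.131],[-90,0,-2])))
E
```

```text
[[0.3693 0.128  0.055 ]
 [0.3721 0.2075 0.055 ]
 [0.5099 0.1273 0.055 ]
 [0.5113 0.2061 0.055 ]] [0.44061816 0.16723301 0.055     ]
[[0.37573563 0.16703653 0.155     ]
 [0.50410295 0.16446819 0.155     ]]
yaw -1.1462068089263127
[[193 195 197 196 197 196 194 198 206 217 219 221 221 222 222 220 219 211
  190 169 160 162 163 166 164 166 165 163 164 164]
 [187 191 188 189 188 188 189 193 205 215 220 219 220 221 221 220 219 214
  193 172 162 160 160 164 165 165 164 163 163 160]
 [195 195 194 192 193 192 187 186 199 213 219 220 221 222 219 221 219 212
  195 171 160 160 159 160 164 164 163 162 161 163]
 [189 189 190 190 190 191 190 190 201 214 217 220 220 220 220 220 219 214
  196 174 161 159 159 160 161 163 164 164 162 160]
 [191 191 193 193 190 192 190 190 200 212 217 219 219 219 221 220 219 216
  201 188 174 164 158 158 156 156 157 153 150 142]]
(array([0.0062, 0.1392, 0.0023]), array([ 0.24, -0.12,  0.05]))
```

Emit:
step_arm(
  translation=[
    [0.006, 0.05, 0.004],
    [0.006, 0.1, 0.004],
    [0.006, 0.139, 0.004],
    [0.006, 0.139, 0.004],
    [0.006, 0.139, 0.004],
    [0.006, 0.139, 0.004],
    [0.006, 0.139, 0.004],
    [0.006, 0.139, 0.004],
    [0.006, 0.139, 0.004],
    [0.006, 0.139, 0.004],
  ],
  turn=[
    [0, -1, 0],
    [0, -1, 0],
    [0, -1, 0],
    [0, -1, 0],
    [0, -1, 0],
    [0, -1, 0],
    [0, -1, 0],
    [0, -1, 0],
    [0, -1, 0],
    [0, -1, 0],
  ],
  grip=[0.06, 0.06, 0.06, 0.06, 0.0, 0.0, 0.0, 0.0, 0.0, 0.0],
  grip_force=45,
)

```text
time: 25.4
position: [0.4405, 0.165, 0.1317]
eef_rot: [-90.2, -0.1, -1.0]
ft_force: [-0.5, 0.2, 0.4]
gripper_width: 0.0098
```

```bash
python3 - <<'E'
from h import *
s=sensors.get_state();print(s['time'],s['position'],s['eef_rot'],s['gripper_width'],s['ft_force'])
c=(s['position'],s['eef_rot'])
up=([.43,.15,.25],[-90,0,-1.1]);hy=11;hd=np.array([np.cos(np.radians(hy)),np.sin(np.radians(hy)),0]);h0=np.array([.632,-.0233,0])
st=(h0-.14*hd+[0,0,.23],[-90,0,hy-90]);print(st);print(rows(c,st))
E
```

```text
25.4 [0.44052489 0.16497881 0.13168556] [-90.21537976  -0.09598423  -1.00067295] 0.009820702791817288 [-0.49256553  0.21854479  0.3779478 ]
(array([ 0.49457219, -0.05001326,  0.23      ]), [-90, 0, -79])
(array([ 0.058 , -0.0974, -0.2144]), array([ 0.12, 78.  ,  0.23]))
```

Emit:
step_arm(
  translation=[
    [0, -0.04, 0],
    [0, -0.08, 0],
    [0, -0.097, -0.03],
    [0.01, -0.097, -0.07],
    [0.02, -0.097, -0.11],
    [0.03, -0.097, -0.15],
    [0.04, -0.097, -0.19],
    [0.058, -0.097, -0.214],
    [0.058, -0.097, -0.214],
    [0.058, -0.097, -0.214],
  ],
  turn=[
    [0, 0, 0],
    [0, 0, 0],
    [0, 5, 0],
    [0, 14, 0],
    [0, 24, 0],
    [0, 34, 0],
    [0, 44, 0],
    [0, 54, 0],
    [0, 64, 0],
    [0, 70, 0],
  ],
  grip=[0, 0, 0, 0, 0, 0, 0, 0, 0, 0],
)

```text
time: 26.65
position: [0.4942, -0.0501, 0.2284]
eef_rot: [-90.1, -0.2, -71.3]
ft_force: [0.4, -1.5, -3.0]
gripper_width: 0.0096
```

```bash
python3 - <<'E'
from h import *
s=sensors.get_state();print(s['time'],s['position'],s['eef_rot'],s['gripper_width'],s['ft_force'])
c=(s['position'],s['eef_rot'])
hy=11;hd=np.array([np.cos(np.radians(hy)),np.sin(np.radians(hy)),0]);h0=np.array([.632,-.0233,0])
st=(h0-.14*hd+[0,0,.23],[-90,0,hy-90]);print(rows(c,st))
E
```

```text
26.65 [ 0.49416295 -0.05014994  0.22844985] [-90.10861595  -0.17628916 -71.28217345] 0.009602349663027398 [ 0.35776953 -1.51092619 -2.97872579]
(array([ 0.    , -0.0016,  0.0004]), array([0.1 , 7.72, 0.18]))
```

Emit:
step_arm(
  translation=[
    [0, 0, 0],
    [0, 0, 0],
    [0, 0, 0],
  ],
  turn=[
    [0, 8, 0],
    [0, 8, 0],
    [0, 8, 0],
  ],
  grip=[0, 0, 0],
)

```text
time: 27.02
position: [0.4943, -0.0496, 0.2291]
eef_rot: [-90.0, -0.2, -78.9]
ft_force: [-0.4, -0.1, -2.1]
gripper_width: 0.01
```

```bash
python3 - <<'E'
from h import *
s=sensors.get_state();print(s['time'],s['position'],s['eef_rot'],s['gripper_width'],s['ft_force'])
g,T=wrist();np.savez('w14',**g,T=T);t=grab_frame('top');np.savez('top4',**t)
hy=11;Rz=Ro.from_euler('z',hy,degrees=True);h0=np.array([.632,-.0233,0])
L=[([-.045,y,.185],[.065,y,.185]) for y in(-.04,-.03,.03,.04)]
def ov(g,T=None):
    f=g['frame'].copy()
    for l in L:
        p=np.round(proj(Rz.apply(l)+h0,g,T)*16).astype(np.int32);cv2.line(f,tuple(map(int,p[0])),tuple(map(int,p[1])),(0,255,0),1,shift=4)
    return f
a=ov(g,T);b=cv2.resize(ov(t)[140:240,240:400],(640,400),interpolation=cv2.INTER_CUBIC)
save('w14',cv2.resize(np.vstack([a,b]),None,fx=.75,fy=.75,interpolation=cv2.INTER_AREA))
E
```

```text
27.025 [ 0.49430695 -0.04963592  0.22905158] [-90.01907288  -0.21872472 -78.88799126] 0.01001915121019224 [-0.36422258 -0.10727636 -2.06175538]
```

View pics/w14.png

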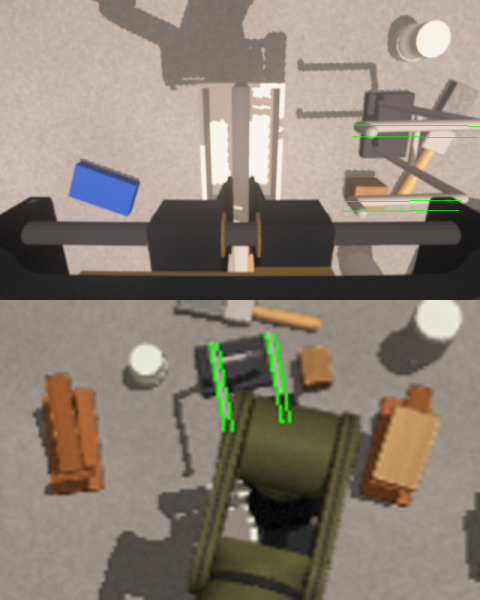

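The wrist view shows the prongs close to the model, at about (370,131)–(478,126) and (355,208)–(465,198), with yaw perhaps 2° more. The basket hangs straight. Moving in over the tips.

```bash
python3 - <<'E'
from h import *
s=sensors.get_state();c=(s['position'],s['eef_rot'])
h0=np.array([.6317,-.0225,0])
a=(h0+[0,0,.23],[-90,0,-77.5]);b=(h0+[0,0,.172],[-90,0,-77.5]);print(rows(c,a),rows(a,b))
E
```

```text
(array([-0.0003, -0.0007,  0.1399]), array([-0.01, -1.43,  0.23])) (array([-0.   ,  0.058, -0.   ]), array([0., 0., 0.]))
```

Emit:
step_arm(
  translation=[
    [0, 0, 0.02],
    [0, 0, 0.05],
    [0, 0, 0.08],
    [0, 0, 0.11],
    [0, 0, 0.14],
    [0, 0, 0.14],
    [0, 0, 0.14],
    [0, 0, 0.14],
  ],
  turn=[
    [0, -1.5, 0],
    [0, -1.5, 0],
    [0, -1.5, 0],
    [0, -1.5, 0],
    [0, -1.5, 0],
    [0, -1.5, 0],
    [0, -1.5, 0],
    [0, -1.5, 0],
  ],
  grip=[0, 0, 0, 0, 0, 0, 0, 0],
)

```text
time: 28.12
position: [0.6313, -0.0232, 0.2297]
eef_rot: [-90.0, -0.2, -77.5]
ft_force: [-0.2, 0.1, -2.6]
gripper_width: 0.0098
```

Emit:
step_arm(
  translation=[
    [0, 0.02, 0],
    [0, 0.035, 0],
    [0, 0.05, 0],
    [0, 0.057, 0],
    [0, 0.057, 0],
    [0, 0.057, 0],
  ],
  turn=[
    [0, 0, 0],
    [0, 0, 0],
    [0, 0, 0],
    [0, 0, 0],
    [0, 0, 0],
    [0, 0, 0],
  ],
  grip=[0, 0, 0, 0, 0, 0],
)

```text
time: 28.88
position: [0.6323, -0.0233, 0.1727]
eef_rot: [-89.9, -0.2, -77.5]
ft_force: [-0.7, -0.6, -2.3]
gripper_width: 0.0096
```

```bash
python3 - <<'E'
from h import *
s=sensors.get_state();print(s['time'],s['position'],s['eef_rot'],s['gripper_width'],s['ft_force'],s['wrist_torque'])
E
```

```text
28.875 [ 0.63230444 -0.02326016  0.17266113] [-89.94451645  -0.24830171 -77.50395406] 0.009590986011028271 [-0.66899618 -0.56412906 -2.33495972] [-0.06331264  0.02172001 -0.03362277]
```

Emit:
step_arm(
  translation=[
    [0, 0.002, 0],
    [0, 0.003, 0],
    [0, 0.004, 0],
    [0, 0.004, 0],
  ],
  turn=[
    [0, 0, 0],
    [0, 0, 0],
    [0, 0, 0],
    [0, 0, 0],
  ],
  grip=[0, 0, 0, 0],
)

```text
time: 29.38
position: [0.6326, -0.0233, 0.1715]
eef_rot: [-89.9, -0.3, -77.5]
ft_force: [-4.5, -0.4, 9.0]
gripper_width: 0.0094
```

Contact on the prongs (+9 N). Releasing gently, then retreating upward.

Emit:
step_arm(
  translation=[
    [0, -0.002, 0],
    [0, -0.002, 0],
    [0, -0.002, 0],
    [0, -0.002, 0],
    [0, -0.002, 0],
    [0, -0.03, 0],
    [0, -0.07, 0],
    [0, -0.12, 0],
    [0, -0.15, 0],
    [0, -0.15, 0],
  ],
  turn=[
    [0, 0, 0],
    [0, 0, 0],
    [0, 0, 0],
    [0, 0, 0],
    [0, 0, 0],
    [0, 0, 0],
    [0, 0, 0],
    [0, 0, 0],
    [0, 0, 0],
    [0, 0, 0],
  ],
  grip=[0.0094, 0.05, 0.05, 0.05, 0.05, 0.05, 0.05, 0.05, 0.05, 0.05],
)

```text
time: 30.62
position: [0.6332, -0.0228, 0.3225]
eef_rot: [-89.6, -0.4, -77.5]
ft_force: [-0.1, 1.0, 0.4]
gripper_width: 0.0498
```

Emit:
step_arm(
  translation=[
    [0, 0, -0.06],
    [0, 0, -0.12],
    [0, 0, -0.18],
    [0, 0, -0.22],
    [0, 0, -0.22],
    [0, 0, -0.22],
    [0, 0, -0.22],
    [0, 0, -0.22],
  ],
  turn=[
    [0, 0, 0],
    [0, 0, 0],
    [0, 0, 0],
    [0, 0, 0],
    [0, 0, 0],
    [0, 0, 0],
    [0, 0, 0],
    [0, 0, 0],
  ],
  grip=[0.05, 0.05, 0.05, 0.05, 0.05, 0.05, 0.05, 0.05],
)

```text
time: 31.62
position: [0.4176, -0.0701, 0.318]
eef_rot: [-90.0, -0.2, -77.5]
ft_force: [-0.1, 0.8, 0.5]
gripper_width: 0.0498
```

```bash
python3 - <<'E'
from h import *
s=sensors.get_state();print(s['time'],s['position'],s['eef_rot'],s['gripper_width'],s['ft_force'])
g,T=wrist();t=grab_frame('top');d=grab_frame('side')
P=[(.47,.365,.09),(.588,-.222,.09),(.487,-.377,.09),(.632,-.022,.15)];print(proj(P,d).round())
u=proj(P[3:],d)[0].astype(int)
A=cv2.resize(t['frame'][130:270,190:430],(640,373),interpolation=cv2.INTER_CUBIC)
y0,x0=max(u[1]-70,0),max(u[0]-110,0);c=d['frame'][y0:y0+140,x0:x0+220]
B=cv2.resize(c,(352,224),interpolation=cv2.INTER_CUBIC);C=cv2.resize(g['frame'],(288,224))
save('fin',np.vstack([A,np.hstack([B,C])]))
E
```

```text
31.625 [ 0.41764849 -0.07009074  0.31802049] [-90.04093106  -0.19908624 -77.46767561] 0.049767807976351636 [-0.08614053  0.79696378  0.45106551]
[[271. 263.]
 [342. 170.]
 [383. 162.]
 [304. 176.]]
```

View pics/fin.png

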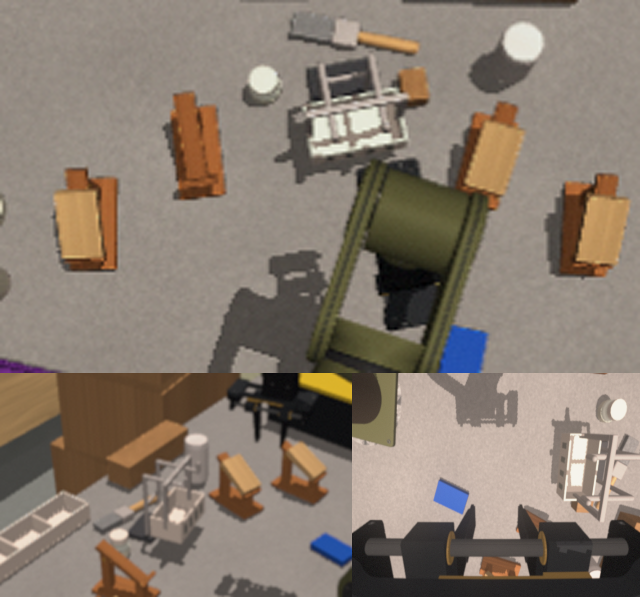

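The basket hangs on both prongs (bar crossing at about (332,112) and (382,103)), level and clear of the table. The panels and bystanders are in place. One last stillness check, then I'll hand in.

Emit:
step_arm(
  translation=[
    [0, 0, 0],
    [0, 0, 0],
    [0, 0, 0],
    [0, 0, 0],
    [0, 0, 0],
    [0, 0, 0],
  ],
  turn=[
    [0, 0, 0],
    [0, 0, 0],
    [0, 0, 0],
    [0, 0, 0],
    [0, 0, 0],
    [0, 0, 0],
  ],
  grip=[0.05, 0.05, 0.05, 0.05, 0.05, 0.05],
)

```text
time: 32.52
position: [0.4171, -0.0703, 0.3185]
eef_rot: [-90.0, -0.2, -77.5]
ft_force: [0.3, 0.3, -0.5]
gripper_width: 0.0497
```

```bash
python3 - <<'E'
from h import *
a=np.load('top3.npz')['frame'].astype(int);t=grab_frame('top')['frame'].astype(int);t2=grab_frame('top')['frame'].astype(int)
for n,(x0,x1,y0,y1) in dict(p1=(205,240,190,235),e2=(250,280,160,205),p3=(360,390,165,210),p4=(398,428,190,236),jar=(280,297,150,172),carton=(338,352,153,170),spray=(376,395,136,160),brush=(296,348,133,151)).items():
    print(n,abs(a-t)[y0:y1,x0:x1].mean().round(1))
s=(slice(150,195),slice(300,348));print('basket',abs(t-t2)[s].mean().round(2))
p=cv2.cvtColor(cv2.imread('pics/fin.png'),cv2.COLOR_BGR2RGB)[:373].astype(int);q=cv2.resize(t[130:270,190:430].astype(np.uint8),(640,373),interpolation=cv2.INTER_CUBIC).astype(int)
print('vs fin',abs(p-q)[50:165,290:415].mean().round(2),'bg',abs(p-q)[0:50,440:480].mean().round(2))
print(bot.close_job())
E
```

```text
p1 3.7
e2 3.6
p3 6.0
p4 4.7
jar 3.7
carton 11.0
spray 3.6
brush 3.8
basket 1.33
vs fin 1.33 bg 1.19
the job is handed in; nothing more can be done
None
```

The job is handed in, after about 33 s of robot time out of the 210 s allowed.

- **Panels:** Only three plywood panels were there. I laid them on easels 1, 3 and 4, each pushed down against its ledge. Overlays of the expected seated outline matched the pictures, and each panel was centred on its mast to within about 1–2 mm.
- **Basket:** After the panels, I hung the white basket by its bar across both prongs, near the middle of their length. It was hanging still in the last frames. I did not measure its final pose numerically.
- **Left alone:** I did not touch easel 2 (its ledge is close to where the basket stood), the blue panel or the purple basket.

The last check compared top-camera frames from before and after hanging the basket. Everything scored at background level except two spots:
- **Carton:** it read 11, against about 4 elsewhere. The basket bar now hangs over or shades part of that area, and the carton looked unmoved in the picture.
- **Panel on easel 3:** it read 6, which may be the arm or its shadow at the edge of that area.

The measured tool position also differed from the commanded one by 2–3 mm sideways while pressing each panel down, but the pictures taken after release showed them centred.

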